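Show the drain-pump filter to the inspection camera

TASK

Unlock the washing-machine pump on the worktop by pushing its red slide away from the filter until it clicks into its open stop, then lift the white filter cartridge out of the grey housing by its grip bar. Hold it up in the air, steady, in front of the inspection camera: the middle of the sieve 15 cm in front of the lens on its line of sight, the cartridge side-on to the lens (its length square to the line of sight, grip bar uppermost, in the camera's upright plane) with its yellow stripe turned to the lens. Finish holding it there in the gripper, with the slide still clicked open, and leave the bottle, the tub and the screwdriver as they stand.

Things in the scene. Friction and masses are not known exactly. Their poses are not given: they have to be found in the camera images.
- pump: Grey filter housing, fixed to the worktop; origin on the worktop under the socket axis, z up. Own x from -145 to +43 mm; 90 mm wide (124 at the foot strips, 12 mm high). Slide on the -x side, black spigot on the +x end. Socket: round hole 45 mm wide, top 64 mm above the worktop; for x below -43 mm the top is at 70 mm, with steel rails to 79 mm at y = +-37 mm.
- latch (a joint): Travel (m) of the red slide along the pump's -x, away from the filter. 0 = locked: two prongs beside the grip bar reach over the filter's flange and hold it down. Starts at 0 to 0.012. From 0.026 a sprung ball stiffens it (about 4 to 8 N to pass, it springs back if let go before the crest, crest 0.033), then it snaps on and stays at about 0.039 to 0.044 (stop): clicked open, over 0.037.
- latch_tab (a point): Centre of the filter-side face of the slide's upright red tab, 92.5 mm above the worktop, 66 mm from the socket axis at joint 0. Push this face along the pump's -x. Tab: 34 mm wide (pump y), 8 mm thick, from 77.5 mm (top of the flat red plate around it) to 107.5 mm above the worktop. 48 mm free between tab and grip bar at joint 0.
- filter: White cartridge, loose, 70 to 140 g; origin at its underside's centre, z up its axis. Sieve 40 mm wide, z 0 to 46 mm; flange 52 mm wide, z 46 to 52; grip bar z 52 to 86, 36 mm long (own x), 12 thick (y). Yellow stripe down the sieve on the +x side, yellow dot on the flange above it. Starts upright in the socket, origin 18 mm up, x along the pump's x; must rise 46 mm to come out.
- filter_bar (a point): Point to grip, in the middle of the grip bar of the filter, 78 mm above the filter's origin (fingers closing along the filter's y).
- filter_mid (a point): Middle of the sieve on the filter's axis, 23 mm above the filter's origin: to be brought to the view point.
- filter_stripe (a point): Middle of the yellow stripe, on the sieve's surface, 20 mm from filter_mid along the filter's +x.
- stand: Dark round foot 120 mm wide, 16 mm high, with a column 18 mm wide, 346 mm high, fixed on the worktop; origin under the foot's centre, z up. The black camera on it looks along the stand's own -x and 25 degrees downward. The camera's height on the column differs each time; it does not move while you work.
- lens (a point): Centre of the front of the camera's black lens (38 mm wide, white ring light behind it), 50 mm from the column axis towards the stand's -x, 243 to 293 mm above the worktop. The camera body behind it is 56 mm wide, 44 mm high.
- view (a point): View point in the air, nothing to see there: 150 mm in front of the lens on its line of sight, 180 to 230 mm above the worktop. Its x points at the lens (25 degrees upward), y is level, z leans 25 degrees from vertical, away from the camera. Bring filter_mid here with the filter's x, y, z along these; the sieve's lower end then leans to the camera.
- detergent: Yellow detergent bottle with a blue cap, 64 mm wide, 170 mm high, loose; origin under its centre. Leave alone.
- tub: White round tub, 84 mm wide, 100 mm high, loose; origin under its centre. Leave alone.
- driver: Screwdriver with orange handle lying on the worktop, loose; origin on its underside, its length along x. Leave alone.
Things that resemble listed ones, but are neither listed nor needed, are in the scene too. What is shaped like the filter but brown or turquoise is not meant.

How it is judged:
By the outcome, as a careful person would: the job done as asked, in the order asked, and still so for the second after the job is handed in, while the arm keeps its last pose, push and grip.
It also fails if it takes over 48 s, if anything falls off the work surface, if the arm or the gripper's body presses on something with over 40 N, if the wrist force passes 120 N, or if a joint passes its speed limit or range.

ROBOT

A 7-joint arm with a two-finger parallel gripper is mounted at the origin on the work surface. World frame = base frame: x ahead of the robot, y to its left, z up, the work surface at z = 0. Lengths are in m, angles in rad, forces in N, time in s.
With the tool pointing down it reaches from about 0.4 to 0.85 m from the base axis. Payload 10.4 kg.
Tool frame: the origin (TCP) lies on the centre line of the jaws, within the pads' length; the fingertips stand 11 mm ahead of it and the grasp point (between the pads) lies 8 mm behind it (tip_reach is the distance from the TCP to the fingertips, in m); z points along the fingers, y is the line along which they close (so a half turn about z gives the same grasp; the last joint's range is limited). The gripper opens to 85 mm and grips with 20 to 120 N. Pads are 22 mm wide; open, the fingers measure 114 mm over their backs; the gripper's body (76 mm by 85 mm) begins 54 mm behind the grasp point. The pads swing forward as they close: fully open they stand 13 mm farther back than shut.
Start: joints at [1.154, 0.332, -0.065, 1.46, 0.022, 1.35, -0.088], TCP at [0.24, -0.577, 0.242] pointing down, gripper open.
Joint ranges: [-2.6, 2.6], [-0.5, 2.12], [-1.47, 1.34], [0.16, 2.42], [-1.27, 4.41], [0.06, 2.06], [-2.6, 2.6]. Speed limits (rad/s): [2.22, 2.22, 2.79, 2.79, 3.14, 3.14, 3.14].

INTERFACE

Orientations are given as a unit quaternion [x, y, z, w].
In Python, from workcell import get_obs, camera, hand_in, tip_reach gives the robot as it stands. The module is installed in compiled form; this text tells all that it offers.
- The arm moves only by the tool move_arm, never from a script. Its argument "plan" is a list of rows, each an object with "delta_pos": the shift along the tool's x, y, z in m, a list of three; "turn": the turn, a rotation vector about the tool's x, y, z in rad, a list of three; "fingers": the closure, from 0 (fully open) to 1 (shut). A call has 1 to 12 rows; each row is the pose to reach, as a shift and turn from the pose commanded when the call began, along the tool's axes at that moment; what a row does not reach only later rows make up. A row lasts 1/8 s, in which the tool goes at most 62.5 mm and 10.7 degrees, less where a joint would pass 70% of its speed; a pose out of reach is approached as far as the arm can. A call with a gripper value outside its range is refused whole. The fingers move at their own pace and stop on an object; "force" is the grip in N (left out, the last holds). Time passes only in rows, so rows that repeat a pose let the fingers close. It gives the time, the measured TCP pose, the force, the opening and the grip force at its end, in the units of the state.
- get_obs(): the state, without advancing time (a new reading comes with each control period).
- camera(name): name is "scene" or "top" or "wrist"; returns a dict with "color" (480x640x3 uint8, red, green, blue), "range_z" (480x640 float32, m along the optical axis (not along the pixel's ray), 0 where there is no reading), "fx", "fy", "cx", "cy" (pixels), "k1" (the pictures are not rectified: a ray, as slopes to the right and down, at radius r is drawn at 1 + k1 r^2 times it, then the intrinsics apply), "R" (3x3) and "t" (3): a world point X has camera coordinates R X + t; the wrist camera has in their place "tool_from_camera" (4x4, takes a point from camera to tool coordinates, whose origin is the TCP and whose axes are the flange's). Camera axes: x right, y down, z forward; pixel columns grow to the right and rows downward; lengths in m; the calibration is good to about 2 mm. A picture is of the moment at which its call begins: read the wrist's pose just before it.
- hand_in(): hands the job in; it is judged then, once.
The state is a dict: "clock": time; "joint_pos": joint angles; "joint_velocities": joint speeds; "tau": joint torques, N m; "position": TCP position; "ee_rot": TCP orientation; "ft_force": force on the tool from outside, world axes, zero at the start; "torque": the same for the moment, N m; "grip_width": opening from 0.0 (shut) to 1.0 (fully open); "grasp_force": force on a finger pad.
Only numpy, scipy, OpenCV 4.12 (cv2) and the standard library are available. Lean on these libraries where they do the work, as an engineer would, in place of code of your own. Each camera call takes 0.05 s, during which the arm holds its last target. There are 200 camera calls.

## Working session

There is one attempt and no reset: what is moved stays moved. The work goes in short steps, Python scripts to look and compute and a tool call to move; the robot and the scene stay as the last step left them, time stands still between calls to the robot, and variables do not carry over. Pictures are saved under pics/ and viewed, at most 10 in all, crops included, and the job is handed in when it is done.

Besides the shell and the picture viewer there is one more tool, called as name([rows], argument=value, ...), one row to a line, values as JSON. move_arm: Moves the arm, as the interface text tells. Its arguments: {"type":"object","properties":{"plan":{"type":"array","items":{"type":"object","properties":{"delta_pos":{"type":"array","items":{"type":"number"}},"turn":{"type":"array","items":{"type":"number"}},"fingers":{"type":"number"}}}},"force":{"type":"number"}},"required":["plan"]}

```bash
mkdir -p pics
cat > h.py <<'E'
import numpy as np, cv2
from scipy.spatial.transform import Rotation as Rot
from workcell import get_obs, camera, hand_in, tip_reach
def snap(n,f):
    o=get_obs(); c=camera(n)
    if n=='wrist':
        T=np.eye(4);T[:3,:3]=Rot.from_quat(o['ee_rot']).as_matrix();T[:3,3]=o['position']
        M=np.linalg.inv(T@c['tool_from_camera']); c['R'],c['t']=M[:3,:3],M[:3,3]
    cv2.imwrite(f'pics/{f}.png',c['color'][...,::-1]); np.savez(f'pics/{f}.npz',**{k:v for k,v in c.items()})
    return c
def load(f): return np.load(f'pics/{f}.npz')
def ray(c,uv):
    uv=np.atleast_2d(uv).astype(float)
    K=np.array([[c['fx'],0,c['cx']],[0,c['fy'],c['cy']],[0,0,1]],float)
    p=cv2.undistortPoints(uv[:,None],K,np.array([float(c['k1']),0,0,0]))[:,0]
    return np.c_[p,np.ones(len(p))]
def atz(c,uv,z):  # intersect with plane world z
    R,t=c['R'],c['t']; d=ray(c,uv)@R; C=-R.T@t
    return C+d*((z-C[2])/d[:,2])[:,None]
def dep(c,uv):
    d=ray(c,uv); uv=np.atleast_2d(uv).astype(int); z=c['range_z'][uv[:,1],uv[:,0]]
    return (d*z[:,None]-c['t'])@c['R']
def cloud(c):
    v,u=np.mgrid[0:480,0:640]; uv=np.c_[u.ravel(),v.ravel()]
    P=dep(c,uv); P[c['range_z'].ravel()==0]=np.nan
    return P.reshape(480,640,3)
E
python3 - <<'E'
from h import *
a=snap('scene','scene0'); b=snap('top','top0')
print(get_obs()); print(tip_reach)
for c in(a,b): print(c['R'],-c['R'].T@c['t'],c['fx'],c['k1'])
E
```

```text
{'clock': 0.1, 'joint_pos': array([ 1.15442786,  0.33284118, -0.06471175,  1.46086747,  0.02159958,
        1.3499007 , -0.08846755]), 'joint_velocities': array([-0.00096422, -0.00015095,  0.00226191, -0.0027271 , -0.00073827,
        0.00118842, -0.00067093]), 'tau': array([ 1.18232922e-03, -6.26745486e+01,  4.88965726e-02, -3.92432106e+01,
        1.62481237e-02,  6.79163000e-03,  2.13362460e-05]), 'position': array([ 0.23967271, -0.57686418,  0.24157038]), 'ee_rot': array([ 9.80674461e-01,  1.95645509e-01, -1.56187427e-04, -6.41870465e-04]), 'ft_force': array([-0.06184852, -0.10515512,  0.10354344]), 'torque': array([ 0.0224358 , -0.01279075,  0.03041638]), 'grasp_force': 0.0, 'grip_width': 0.9991064881389675}
0.011
[[-0.73766885  0.67509274  0.00971883]
 [ 0.5261712   0.58384431 -0.61827961]
 [-0.42307036 -0.45097184 -0.78589813]] [1.12073526 0.67020039 1.35317546] 587.6464874900815 0.06195594387012243
[[ 0.0063756  -0.99997871 -0.00138725]
 [-0.99049955 -0.00612458 -0.13737954]
 [ 0.13736812  0.00224995 -0.99051751]] [ 0.35682509 -0.01301739  1.25399179] 518.748453166066 -0.11973626102035186
```

View pics/top0.png

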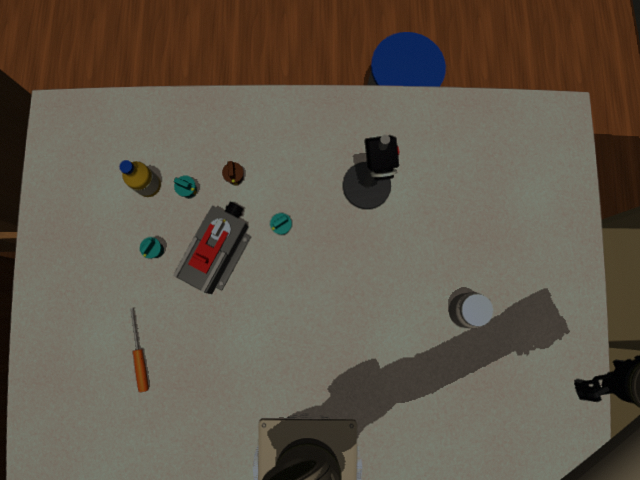

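View pics/scene0.png

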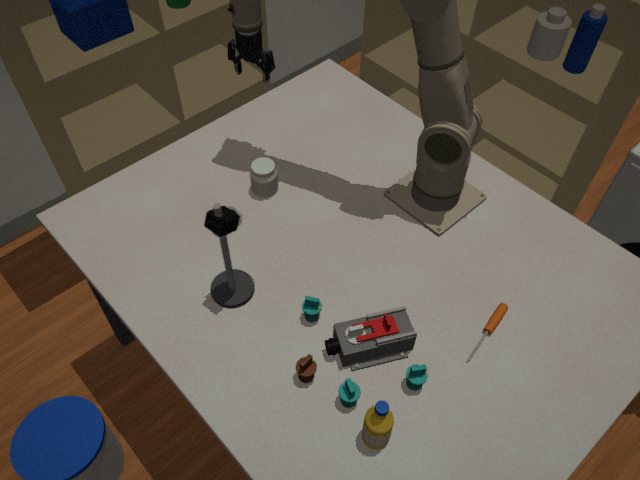

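The top view shows the pump at about (213,248) with the white filter at (217,232). The stand foot is at (367,186), with the camera facing down-image at (381,155). The brown lookalike at (233,172) and the turquoise ones at (185,186), (151,247) and (281,223) aren't meant. The next picture confirms this in enlarged crops.

Run:
```python
from h import *
a=load('scene0')['color'];b=load('top0')['color']
def cr(i,x,y,w,h): return cv2.resize(i[y:y+h,x:x+w],(400,300),interpolation=cv2.INTER_CUBIC)
m=np.vstack([np.hstack([cr(b,160,195,112,105)[:, :],cr(b,330,120,100,100)]),np.hstack([cr(a,320,295,110,82),cr(a,170,190,120,120)])])
m=np.clip(m.astype(float)*1.6,0,255).astype('uint8')
cv2.imwrite('pics/m1.png',m[...,::-1])
for n in('scene0','top0'):
    c=load(n);P=cloud(c);z=P[...,2];col=c['color'].astype(int)
    print(n,'table z',np.nanmedian(z[300:330,300:330]))
    x0,y0,x1,y1=(170,190,290,310) if n=='scene0' else (330,120,430,220)
    Q=P[y0:y1,x0:x1].reshape(-1,3); 
    for lo,hi in((.01,.03),(.05,.2),(.2,.235),(.235,.26),(.26,.29),(.29,.32),(.32,.36)):
        q=Q[(Q[:,2]>lo)&(Q[:,2]<hi)]
        if len(q): print(lo,hi,len(q),q.mean(0).round(4),q.min(0).round(4),q.max(0).round(4))
    # red slide
    m=(col[...,0]>110)&(col[...,1]<60)&(col[...,2]<60); x0,y0,x1,y1=(320,295,430,377) if n=='scene0' else (160,195,272,300)
    w=np.zeros(m.shape,bool);w[y0:y1,x0:x1]=1
    q=P[m&w]; print('red',len(q),np.nanmean(q,0),np.nanmax(q,0)); print('tab',q[q[:,2]>.095].mean(0),(q[:,2]>.095).sum())
    m=(col.min(2)>130)&w; q=P[m]; print('white',len(q),np.nanmean(q,0)); t=q[q[:,2]>.093]; print('bar',len(t),t.mean(0),t.max(0))
    if len(t)>3: print(np.linalg.eigh(np.cov(t[:,:2].T)))
```

```text
scene0 table z 0.0024610439788423093
0.01 0.03 1269 [ 0.6624 -0.1559  0.0163] [ 0.3567 -0.4476  0.01  ] [ 0.7435 -0.0818  0.0299]
0.05 0.2 243 [ 0.6832 -0.137   0.1283] [ 0.671  -0.1486  0.0507] [ 0.6912 -0.1311  0.1998]
0.2 0.235 60 [ 0.6832 -0.1372  0.2169] [ 0.6728 -0.1473  0.2002] [ 0.6892 -0.1316  0.2349]
0.235 0.26 33 [ 0.684  -0.1315  0.2512] [ 0.6385 -0.1547  0.2359] [ 0.7005 -0.1198  0.2593]
0.26 0.29 256 [ 0.6706 -0.1293  0.2805] [ 0.6195 -0.1762  0.2601] [ 0.7125 -0.1099  0.29  ]
0.29 0.32 562 [ 0.678  -0.1361  0.3039] [ 0.6252 -0.1745  0.29  ] [ 0.7092 -0.1106  0.32  ]
0.32 0.36 106 [ 0.6829 -0.1403  0.3372] [ 0.6728 -0.1546  0.3201] [ 0.6947 -0.131   0.35  ]
red 465 [0.50665282 0.23390712 0.0791194 ] [0.56854156 0.27233493 0.11091841]
tab [0.48721763 0.24323705 0.10690561] 32
white 4040 [0.47695047 0.19785866 0.00177133]
bar 45 [0.55909131 0.20604309 0.1038549 ] [0.5739951  0.21712715 0.10861307]
EighResult(eigenvalues=array([9.16773803e-06, 9.24164655e-05]), eigenvectors=array([[-0.45889394, -0.88849105],
       [-0.88849105,  0.45889394]]))
top0 table z -0.000900808659
[... 234 characters left out ...]
398 -0.1299  0.2503] [ 0.6515 -0.117   0.2598]
0.26 0.29 278 [ 0.6413 -0.1406  0.281 ] [ 0.6176 -0.1777  0.2611] [ 0.7064 -0.1095  0.29  ]
0.29 0.32 912 [ 0.6616 -0.1416  0.3038] [ 0.6225 -0.1733  0.29  ] [ 0.705  -0.1104  0.3196]
0.32 0.36 116 [ 0.6757 -0.1403  0.3405] [ 0.6678 -0.1495  0.32  ] [ 0.6878 -0.1324  0.3493]
red 552 [0.50264199 0.23473862 0.07797217] [0.56555007 0.27377225 0.11127065]
tab [0.48295528 0.2437539  0.10605183] 20
white 0 [nan nan nan]<stdin>:19: RuntimeWarning: Mean of empty slice
<stdin>:19: RuntimeWarning: Mean of empty slice.
  ret = um.true_divide(
Traceback (most recent call last):
ValueError: zero-size array to reduction operation maximum which has no identity
```

View pics/m1.png

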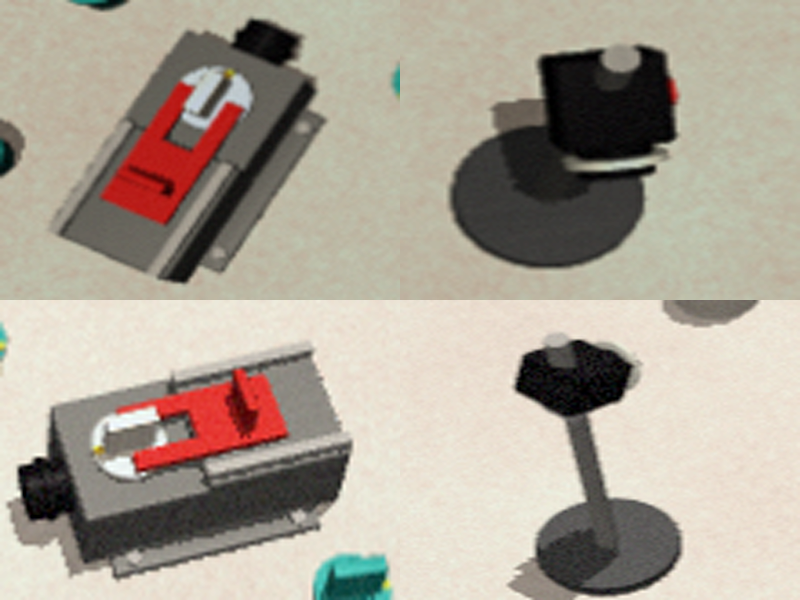

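The crops confirm it. The white filter sits in the grey pump with its yellow dot on the spigot (+x) side, and the red tab lies down-left of it. The lens and white ring face down-image, towards the robot. Next I'll get rough poses and the wrist camera mount.

```bash
cat >> h.py <<'E'
def deltas(o,p,R):
    R0=Rot.from_quat(o['ee_rot']); 
    return (R0.inv().apply(np.array(p)-o['position'])).round(4),(R0.inv()*R).as_rotvec().round(4)
def toolR(x,z):  # tool x ~x, tool z = z
    z=np.array(z,float);z/=np.linalg.norm(z);y=np.cross(z,x);y/=np.linalg.norm(y)
    return Rot.from_matrix(np.c_[np.cross(y,z),y,z])
E
python3 - <<'E'
from h import *
print(camera('wrist')['tool_from_camera'].round(3), camera('wrist')['fx'])
# foot circle, column tip (ray/plane), body points
for n,(x0,y0,x1,y1) in {'scene0':(200,260,265,310),'top0':(335,155,400,215)}.items():
    c=load(n);P=cloud(c)[y0:y1,x0:x1].reshape(-1,3);col=c['color'][y0:y1,x0:x1].reshape(-1,3).astype(int)
    m=(col.max(1)<100)&(abs(P[:,2]-.016)<.008); q=P[m,:2]
    (cx,cy),r=cv2.minEnclosingCircle(q.astype('f4')); print(n,'foot',cx,cy,r)
for n,uvs in {'top0':[[330+620-400,0]]}.items(): pass
t=load('top0'); s=load('scene0')
# column tip top: top crop (620,58)/(4,3); body corners
f=lambda x,y:(330+(x-400)/4,120+y/3)
print('tip',atz(t,f(620,58),.346)); 
g=lambda x,y:(170+(x-400)*.3,190+(y-300)*.4)
print('tip s',atz(s,g(559,340),.346))
# camera body yaw: PCA-min-rect of top points of body
for n,(x0,y0,x1,y1) in {'scene0':(195,195,250,240),'top0':(355,125,405,185)}.items():
    c=load(n);P=cloud(c)[y0:y1,x0:x1].reshape(-1,3);m=(P[:,2]>.25)&(P[:,2]<.322)
    print(n,cv2.minAreaRect(P[m,:2].astype('f4')))
    col=c['color'][y0:y1,x0:x1].reshape(-1,3).astype(int); w=m&(col.min(1)>110); print('ring',w.sum(),P[w].mean(0),P[w].min(0),P[w].max(0))
o=get_obs()
yaw=np.deg2rad(10);sx=np.array([np.cos(yaw),np.sin(yaw),0])
lens=np.array([.626,-.149,.275]);a=np.deg2rad(25)
vx=sx*np.cos(a)+[0,0,np.sin(a)];vz=-sx*np.sin(a)+[0,0,np.cos(a)]
p=lens-.15*vx+vz*(.055-.008)
print(p,deltas(o,p,toolR(vx,-vz)))
print('toolx',Rot.from_quat(o['ee_rot']).as_matrix())
E
```

```text
[[-0.    -0.954 -0.3    0.077]
 [ 1.    -0.    -0.001  0.   ]
 [ 0.001 -0.3    0.954 -0.131]
 [ 0.     0.     0.     1.   ]] 351.1366223083636
scene0 foot 0.6833947896957397 -0.1440432220697403 0.0632258951663971
top0 foot 0.6765451431274414 -0.13944076001644135 0.060907818377017975
tip [[ 0.677014   -0.14162593  0.346     ]]
tip s [[ 0.67943956 -0.14060955  0.346     ]]
scene0 ((0.6652829647064209, -0.14363645017147064), (0.091570645570755, 0.059662725776433945), 6.675047874450684)
ring 28 [ 0.63588296 -0.14269689  0.28252258] [ 0.61947712 -0.16380653  0.25267946] [ 0.70993171 -0.11894796  0.29620832]
top0 ((0.6629105806350708, -0.1471378654241562), (0.08883962780237198, 0.06599181890487671), 7.40745735168457)
ring 9 [ 0.62567838 -0.1481442   0.29242322] [ 0.62403426 -0.15599067  0.29004936] [ 0.62708464 -0.1403609   0.29528856]
[ 0.47255787 -0.17605599  0.25420373] (array([ 0.3688, -0.2809, -0.0121]), array([-0.0486,  0.4346,  0.2156]))
toolx [[ 9.23461633e-01  3.83690658e-01 -3.00996107e-04]
 [ 3.83690776e-01 -9.23461326e-01  7.54108471e-04]
 [ 1.13861118e-05 -8.11879671e-04 -9.99999670e-01]]
```

move_arm([
  {"delta_pos":[0.05,-0.04,0],"turn":[-0.01,0.06,0.03]},
  {"delta_pos":[0.1,-0.08,0],"turn":[-0.02,0.12,0.06]},
  {"delta_pos":[0.15,-0.12,0],"turn":[-0.03,0.2,0.1]},
  {"delta_pos":[0.2,-0.16,-0.01],"turn":[-0.04,0.28,0.14]},
  {"delta_pos":[0.25,-0.2,-0.01],"turn":[-0.05,0.35,0.18]},
  {"delta_pos":[0.3,-0.23,-0.01],"turn":[-0.05,0.4,0.2]},
  {"delta_pos":[0.34,-0.26,-0.012],"turn":[-0.05,0.434,0.216]},
  {"delta_pos":[0.369,-0.281,-0.012],"turn":[-0.05,0.434,0.216]},
  {"delta_pos":[0.369,-0.281,-0.012],"turn":[-0.05,0.434,0.216]},
  {"delta_pos":[0.369,-0.281,-0.012],"turn":[-0.05,0.434,0.216]},
])

```text
validation failed for argument at $.pl...
```

move_arm([
  {"delta_pos":[0.05,-0.04,0.0],"turn":[-0.01,0.06,0.03],"fingers":0.0},
  {"delta_pos":[0.1,-0.08,0.0],"turn":[-0.02,0.12,0.06],"fingers":0.0},
  {"delta_pos":[0.15,-0.12,0.0],"turn":[-0.03,0.2,0.1],"fingers":0.0},
  {"delta_pos":[0.2,-0.16,-0.01],"turn":[-0.04,0.28,0.14],"fingers":0.0},
  {"delta_pos":[0.25,-0.2,-0.01],"turn":[-0.05,0.35,0.18],"fingers":0.0},
  {"delta_pos":[0.3,-0.23,-0.01],"turn":[-0.05,0.4,0.2],"fingers":0.0},
  {"delta_pos":[0.34,-0.26,-0.012],"turn":[-0.05,0.434,0.216],"fingers":0.0},
  {"delta_pos":[0.369,-0.281,-0.012],"turn":[-0.05,0.434,0.216],"fingers":0.0},
  {"delta_pos":[0.369,-0.281,-0.012],"turn":[-0.05,0.434,0.216],"fingers":0.0},
  {"delta_pos":[0.369,-0.281,-0.012],"turn":[-0.05,0.434,0.216],"fingers":0.0},
])

```text
clock: 1.45
position: [0.4724, -0.1767, 0.2542]
ee_rot: [0.973, 0.085, 0.215, -0.018]
ft_force: [0.7, -0.0, -0.5]
grip_width: 0.997
grasp_force: 0.0
```

move_arm([
  {"delta_pos":[0.01,0.0,-0.05],"turn":[0.0,0.1,0.0],"fingers":0.0},
  {"delta_pos":[0.02,0.0,-0.1],"turn":[0.0,0.2,0.0],"fingers":0.0},
  {"delta_pos":[0.02,0.0,-0.1],"turn":[0.0,0.3,0.0],"fingers":0.0},
  {"delta_pos":[0.02,0.0,-0.1],"turn":[0.0,0.3,0.0],"fingers":0.0},
  {"delta_pos":[0.02,0.0,-0.1],"turn":[0.0,0.3,0.0],"fingers":0.0},
])

```text
clock: 2.08
position: [0.4489, -0.1801, 0.353]
ee_rot: [0.93, 0.081, 0.357, -0.03]
ft_force: [0.9, -0.7, -0.8]
grip_width: 1.0
grasp_force: 0.0
```

Run:
```python
from h import *
c=snap('wrist','w1'); o=get_obs(); print(o['position'],o['joint_pos'],np.abs(o['joint_velocities']).max())
cv2.imwrite('pics/w1b.png',cv2.resize(np.clip(c['color'].astype(float)*1.7,0,255).astype('uint8')[...,::-1],(800,600)))
```

```text
[ 0.44921881 -0.17996996  0.3531473 ] [ 0.89824104 -0.3799145  -0.21238824  2.10054385 -0.74000704  1.00640949
 -0.43671793] 0.008672806532084909
```

View pics/w1b.png

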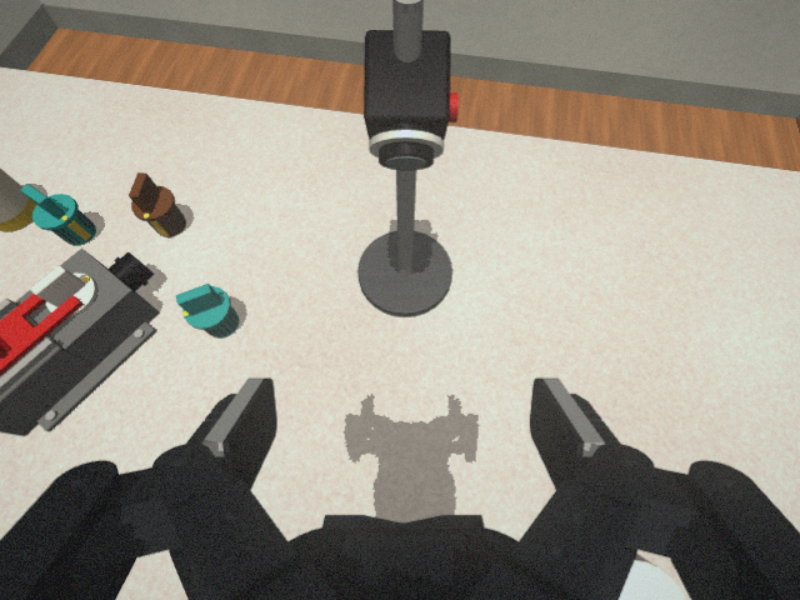

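The wrist view shows the camera body at x 365–450, y 30–140, the white ring at (406,143), the lens front edge near (406,162), and the foot ellipse at (405,273). The turquoise copy at (208,310) sits right next to the pump's spigot.

Run:
```python
from h import *
c=load('w1');P=cloud(c);col=c['color'].astype(int);s=.8
def reg(x0,y0,x1,y1): return np.s_[int(y0*s):int(y1*s),int(x0*s):int(x1*s)]
def plane(r):
    q=P[r].reshape(-1,3);q=q[np.isfinite(q).all(1)]
    for _ in range(4):
        m=q.mean(0);n=np.linalg.svd(q-m)[2][2];d=(q-m)@n;q=q[abs(d)<2.5*d.std()+1e-5]
    return m,n*np.sign(n[2]),d.std(),len(q)
for nm,r in {'table':reg(480,200,700,400),'bodytop':reg(372,65,442,120)}.items():
    print(nm,*plane(r)); 
n=plane(reg(372,65,442,120))[1]; print('yaw from plane',np.degrees(np.arctan2(-n[1],-n[0])),'tilt',np.degrees(np.arccos(n[2])))
# dark mask body
g=col.max(2)
reg_=reg(340,20,480,170); 
mask=(g<60).astype('uint8')
for y in (70,80,90,100,110,120,135):
    row=g[int(y*s)]; xs=np.where(row[int(345*s):int(448*s)]<55)[0]+int(345*s); print(y,xs.min()/s,xs.max()/s,'| ',end='')
print()
# foot
m=np.zeros(g.shape,'uint8');r=reg(345,222,465,325);m[r]=((g[r]<75)&(abs(P[r][...,2])<.05)).astype('uint8')
k=max(cv2.findContours(m,0,1)[0],key=cv2.contourArea)[:,0]; w=atz(c,k,.016)[:,:2]; A=np.c_[2*w,np.ones(len(w))]
for _ in range(5):
    x=np.linalg.lstsq(A,(w**2).sum(1),rcond=None)[0]; res=np.hypot(*(w-x[:2]).T)-np.sqrt(x[2]+x[:2]@x[:2]); kk=abs(res)<.0015; w,A=w[kk],A[kk]
print('foot circle',x[:2],np.sqrt(x[2]+x[:2]@x[:2]),len(w))
# white ring
r=reg(355,120,455,170); mm=np.zeros(g.shape,bool);mm[r]=(col[r].min(2)>105)&(P[r][...,2]>.2); q=P[mm];print('ring',len(q),q.mean(0),q.min(0),q.max(0))
v,u=np.where(mm);print('ring px',u.min(),u.max(),v.min(),v.max())
# lens dark
mm=np.zeros(g.shape,bool);r=reg(375,140,440,172);mm[r]=(g[r]<70)&(P[r][...,2]>.2);q=P[mm];print('lens',len(q),q.mean(0),q.min(0),q.max(0));v,u=np.where(mm);print(u.min(),u.max(),v.min(),v.max())
cv2.imwrite('pics/l1.png',np.clip(cv2.resize(c['color'][15:145,270:390],(738,800))[...,::-1].astype(float)*2.5,0,255)[:600+200][:800])
i=cv2.resize(c['color'][10:140,260:400],None,fx=4.6,fy=4.6,interpolation=cv2.INTER_CUBIC)[...,::-1].astype(float)*2.5
cv2.imwrite('pics/l1.png',np.clip(i,0,255))
```

```text
bash:   596 Killed                     python3 - <<'E'
from h import *
c=load('w1');P=cloud(c);col=c['color'].astype(int);s=.8
def reg(x0,y0,x1,y1): return np.s_[int(y0*s):int(y1*s),int(x0*s):int(x1*s)]
def plane(r):
    q=P[r].reshape(-1,3);q=q[np.isfinite(q).all(1)]
    for _ in range(4):
        m=q.mean(0);n=np.linalg.svd(q-m)[2][2];d=(q-m)@n;q=q[abs(d)<2.5*d.std()+1e-5]
    return m,n*np.sign(n[2]),d.std(),len(q)
for nm,r in {'table':reg(480,200,700,400),'bodytop':reg(372,65,442,120)}.items():
    print(nm,*plane(r)); 
n=plane(reg(372,65,442,120))[1]; print('yaw from plane',np.degrees(np.arctan2(-n[1],-n[0])),'tilt',np.degrees(np.arccos(n[2])))
# dark mask body
g=col.max(2)
reg_=reg(340,20,480,170); 
mask=(g<60).astype('uint8')
for y in (70,80,90,100,110,120,135):
    row=g[int(y*s)]; xs=np.where(row[int(345*s):int(448*s)]<55)[0]+int(345*s); print(y,xs.min()/s,xs.max()/s,'| ',end='')
print()
# foot
m=np.zeros(g.shape,'uint8');r=reg(345,222,465,325);m[r]=((g[r]<75)&(abs(P[r][...,2])<.05)).astype('uint8')
k=max(cv2.findContours(m,0,1)[0],key=cv2.contourArea)[:,0]; w=atz(c,k,.016)[
[... 293 characters left out ...]
; mm=np.zeros(g.shape,bool);mm[r]=(col[r].min(2)>105)&(P[r][...,2]>.2); q=P[mm];print('ring',len(q),q.mean(0),q.min(0),q.max(0))
v,u=np.where(mm);print('ring px',u.min(),u.max(),v.min(),v.max())
# lens dark
mm=np.zeros(g.shape,bool);r=reg(375,140,440,172);mm[r]=(g[r]<70)&(P[r][...,2]>.2);q=P[mm];print('lens',len(q),q.mean(0),q.min(0),q.max(0));v,u=np.where(mm);print(u.min(),u.max(),v.min(),v.max())
cv2.imwrite('pics/l1.png',np.clip(cv2.resize(c['color'][15:145,270:390],(738,800))[...,::-1].astype(float)*2.5,0,255)[:600+200][:800])
i=cv2.resize(c['color'][10:140,260:400],None,fx=4.6,fy=4.6,interpolation=cv2.INTER_CUBIC)[...,::-1].astype(float)*2.5
cv2.imwrite('pics/l1.png',np.clip(i,0,255))
E
```

```bash
cat >> h.py <<'E'
def plane(q):
    q=q.reshape(-1,3);q=q[np.isfinite(q).all(1)]
    for _ in range(4):
        m=q.mean(0);n=np.linalg.eigh(np.cov((q-m).T))[1][:,0];d=(q-m)@n;q=q[abs(d)<2.5*d.std()+1e-5]
    return m,n*np.sign(n[2]),d.std(),len(q)
E
python3 - <<'E'
from h import *
c=load('w1');P=cloud(c);col=c['color'].astype(int);s=.8
def reg(x0,y0,x1,y1): return np.s_[int(y0*s):int(y1*s),int(x0*s):int(x1*s)]
for nm,r in {'table':reg(480,200,700,400),'bodytop':reg(372,65,442,120)}.items(): print(nm,*plane(P[r]))
n=plane(P[reg(372,65,442,120)])[1]; print('yaw from plane',np.degrees(np.arctan2(-n[1],-n[0])),'tilt',np.degrees(np.arccos(n[2])))
g=col.max(2)
m=np.zeros(g.shape,'uint8');r=reg(345,222,465,325);m[r]=((g[r]<75)&(abs(P[r][...,2])<.05)).astype('uint8')
k=max(cv2.findContours(m,0,1)[0],key=cv2.contourArea)[:,0]; w=atz(c,k,.016)[:,:2]; A=np.c_[2*w,np.ones(len(w))]
for _ in range(5):
    x=np.linalg.lstsq(A,(w**2).sum(1),rcond=None)[0]; res=np.hypot(*(w-x[:2]).T)-np.sqrt(x[2]+x[:2]@x[:2]); kk=abs(res)<.0025; w,A=w[kk],A[kk]
print('foot circle',x[:2],np.sqrt(x[2]+x[:2]@x[:2]),len(w))
r=reg(355,120,455,170); mm=np.zeros(g.shape,bool);mm[r]=(col[r].min(2)>95)&(P[r][...,2]>.2); q=P[mm];print('ring',len(q),q.mean(0),q.min(0),q.max(0))
v,u=np.where(mm);print('ring px',u.min(),u.max(),v.min(),v.max())
mm=np.zeros(g.shape,bool);r=reg(375,140,440,172);mm[r]=(g[r]<70)&(P[r][...,2]>.2);q=P[mm];print('lens',len(q),q.mean(0),q.min(0),q.max(0));v,u=np.where(mm);print(u.min(),u.max(),v.min(),v.max())
i=cv2.resize(c['color'][10:140,260:400],None,fx=4.6,fy=4.6,interpolation=cv2.INTER_CUBIC)[...,::-1].astype(float)*2.5
cv2.imwrite('pics/l1.png',np.clip(i,0,255))
E
```

```text
table [ 0.692556   -0.37839226 -0.00084277] [ 1.03047896e-03 -3.80998946e-04  9.99999396e-01] 0.0008226420745457052 27033
bodytop [ 0.6536911  -0.14597543  0.30070133] [-0.4209355  -0.06712443  0.90460357] 0.0006731909312151905 2399
yaw from plane 9.060380285703227 tilt 25.230056914606966
foot circle [ 0.67259905 -0.14335872] 0.05711376401969622 108
ring 293 [ 0.62843575 -0.15084654  0.28957616] [ 0.62400403 -0.17295551  0.25962651] [ 0.64358219 -0.12822458  0.29380772]
ring px 298 352 104 124
lens 1079 [ 0.62735944 -0.15111671  0.27387135] [ 0.61869309 -0.17210302  0.20024742] [ 0.6758442  -0.12698985  0.28801623]
300 351 112 136[ WARN:0@0.950] global loadsave.cpp:1063 imwrite_ Unsupported depth image for selected encoder is fallbacked to CV_8U.
```

View pics/l1.png

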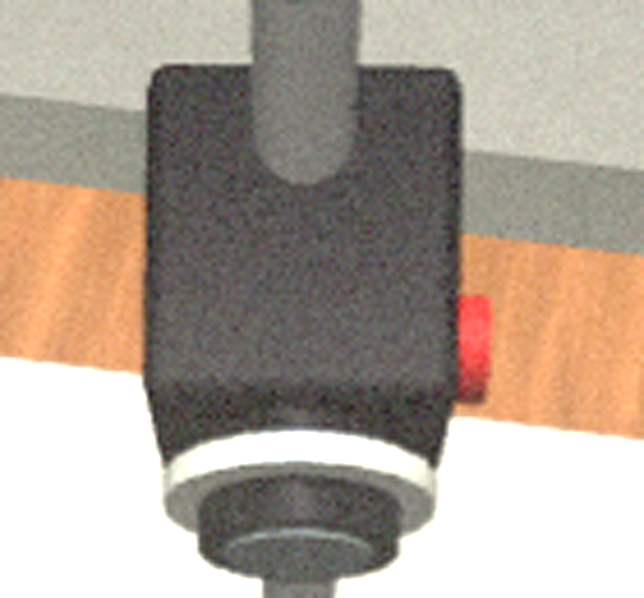

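Run:
```python
from h import *
from scipy.optimize import least_squares
c=load('w1');P=cloud(c)
def circ(q,nm):
    q=q.reshape(-1,3);q=q[np.isfinite(q).all(1)]
    md=np.median(q[:,:2],0);q=q[np.hypot(*(q[:,:2]-md).T)<.02]
    f=least_squares(lambda p:np.hypot(*(q[:,:2]-p).T)-.009,md+[.005,0],loss='soft_l1',f_scale=.0005)
    print(nm,len(q),f.x,np.median(abs(f.fun)),'z',q[:,2].min(),q[:,2].max())
circ(P[3:40,316:337],'upper'); circ(P[140:180,318:331],'lower')
s=load('scene0');Q=cloud(s);
def sel(Q,a,z0,z1):
    w=Q[a]; return w[(w[...,2]>z0)&(w[...,2]<z1)]
circ(sel(Q,np.s_[235:285,215:245],.05,.23),'scene')
m,n,_,_=plane(P[52:96,298:354])
uv=(325.0,129.1); C=-c['R'].T@c['t']; d=(ray(c,uv)@c['R'])[0]
print('lens via plane22',C+d*((-.022-(C-m)@n)/(d@n)))
for v in range(124,136,2): print(v,dep(c,(325,v)),end=' ')
# white ring front top rim & body edges midline
B=P[25:96,285:365]; t=B[(abs((B-m)@n)<.003)]
print('\nmid body', [ (round(lo,3),((t[(t[:,0]>lo)&(t[:,0]<lo+.012)][:,1].max()+t[(t[:,0]>lo)&(t[:,0]<lo+.012)][:,1].min())/2).round(4)) for lo in (.635,.647,.659,.671)])
```

```text
upper 775 [ 0.67979077 -0.14259993] 0.0003598124769081494 z 0.3141429485358129 0.3458140871086522
lower 517 [ 0.67946466 -0.14264207] 0.00028523942901542004 z 0.11893139890506221 0.2019854706489041
scene 299 [ 0.68640387 -0.12945989] 0.0023001766888398204 z 0.05071789691578157 0.22954468493758515
lens via plane22 [ 0.62921681 -0.15094111  0.26461591]
124 [[ 0.62114712 -0.15220196  0.27964624]] 126 [[ 0.62182379 -0.15211107  0.27659129]] 128 [[ 0.62426129 -0.15173465  0.27151591]] 130 [[ 0.62657443 -0.15137916  0.26648937]] 132 [[ 0.63008222 -0.15083067  0.26000647]] 134 [[ 0.63054236 -0.15077719  0.25692189]] 
mid body [(0.635, np.float64(-0.1478)), (0.647, np.float64(-0.1469)), (0.659, np.float64(-0.1449)), (0.671, np.float64(-0.1428))]
```

Run:
```python
from h import *
o=get_obs(); y=np.deg2rad(-27)
print(deltas(o,[.518,.2274,.25],toolR([np.cos(y),np.sin(y),0],[0,0,-1])))
```

```text
(array([ 0.0342, -0.3894,  0.1688]), array([-0.2351, -0.7084,  0.6167]))
```

move_arm([
  {"delta_pos":[0.004,-0.05,0.02],"turn":[-0.03,-0.09,0.08],"fingers":0.0},
  {"delta_pos":[0.008,-0.1,0.04],"turn":[-0.06,-0.18,0.16],"fingers":0.0},
  {"delta_pos":[0.012,-0.15,0.06],"turn":[-0.09,-0.27,0.24],"fingers":0.0},
  {"delta_pos":[0.016,-0.2,0.08],"turn":[-0.12,-0.36,0.32],"fingers":0.0},
  {"delta_pos":[0.02,-0.25,0.105],"turn":[-0.15,-0.45,0.4],"fingers":0.0},
  {"delta_pos":[0.025,-0.3,0.13],"turn":[-0.18,-0.54,0.48],"fingers":0.0},
  {"delta_pos":[0.03,-0.35,0.15],"turn":[-0.21,-0.63,0.56],"fingers":0.0},
  {"delta_pos":[0.034,-0.389,0.169],"turn":[-0.235,-0.708,0.617],"fingers":0.0},
  {"delta_pos":[0.034,-0.389,0.169],"turn":[-0.235,-0.708,0.617],"fingers":0.0},
  {"delta_pos":[0.034,-0.389,0.169],"turn":[-0.235,-0.708,0.617],"fingers":0.0},
])

```text
clock: 3.38
position: [0.4453, 0.1948, 0.2763]
ee_rot: [0.972, -0.232, 0.023, -0.016]
ft_force: [1.4, -0.7, -0.0]
grip_width: 0.997
grasp_force: 0.0
```

Run:
```python
from h import *
c=snap('wrist','w2'); o=get_obs(); print(o['position'],o['joint_pos'])
cv2.imwrite('pics/w2b.png',cv2.resize(c['color'][40:340,120:520],(800,600),interpolation=cv2.INTER_CUBIC)[...,::-1])
P=cloud(c);col=c['color'].astype(int)
red=(col[...,0]>100)&(col[...,1]<70)&(col[...,2]<70); q=P[red]; pl=q[abs(q[:,2]-.0775)<.005]; tb=q[(q[:,2]>.1)]
print('plate',len(pl),cv2.minAreaRect(pl[:,:2].astype('f4')),np.median(pl[:,2])); print('tab',len(tb),tb.mean(0),cv2.minAreaRect(tb[:,:2].astype('f4')))
b=(P[...,2]>.095)&(P[...,2]<.112)&(~red)&(np.hypot(P[...,0]-.558,P[...,1]-.207)<.035); q=P[b]; print('bar',len(q),q.mean(0),cv2.minAreaRect(q[:,:2].astype('f4')))
```

```text
[0.44510948 0.19482966 0.27617944] [ 1.38955909 -0.49845171 -1.46907061  1.75535801 -0.52025446  1.40581842
 -2.04088109]
plate 764 ((0.4863491356372833, 0.24923785030841827), (0.039265070110559464, 0.04641278088092804), 63.76816940307617) 0.0773045362315565
tab 185 [0.48854053 0.24985502 0.10699115] ((0.48679208755493164, 0.24698276817798615), (0.027990609407424927, 0.00779193639755249), 62.90913772583008)
bar 698 [0.55696933 0.20663115 0.10298109] ((0.55750572681427, 0.2071627527475357), (0.012322510592639446, 0.035906653851270676), 62.79876708984375)
```

View pics/w2b.png

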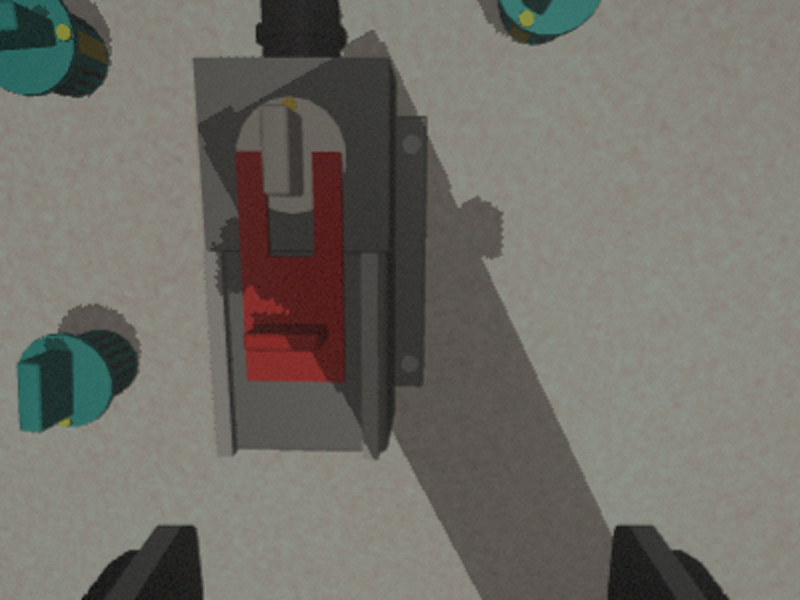

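The crop shows the pump at x 195–430, the tab at (285,335), the bar at (283,150) with its yellow dot at (289,103), and turquoise copies left and upper right. The arm stopped short with j2 and j3 at their limits. I'll fit the arm's kinematics from the logged joints and poses so I can route it properly.

```bash
cat > kin.py <<'E'
from h import *
import itertools
from scipy.optimize import least_squares
D=[([1.15442786,0.33284118,-0.06471175,1.46086747,0.02159958,1.3499007,-0.08846755],[0.23967271,-0.57686418,0.24157038],[.980674461,.195645509,-1.56187427e-4,-6.41870465e-4])]
for q,f,p in(([0.89824104,-0.3799145,-0.21238824,2.10054385,-0.74000704,1.00640949,-0.43671793],'w1',[0.44921881,-0.17996996,0.3531473]),([1.38955909,-0.49845171,-1.46907061,1.75535801,-0.52025446,1.40581842,-2.04088109],'w2',[0.44510948,0.19482966,0.27617944])):
    c=load(f); Rw=c['R'].T@np.linalg.inv(c['tool_from_camera'])[:3,:3]
    D.append((q,p,Rot.from_matrix(Rw).as_quat()))
def fk(q,s,L,psi):
    R=Rot.identity();p=np.zeros(3); z=np.array([0,0,1.])
    d0,d1,d2,d3,a1,a2=L
    p=z*d0
    R=Rot.from_euler('z',s[0]*q[0]+psi[0])*Rot.from_euler('y',q[1])*Rot.from_euler('z',s[1]*q[2]); p=p+R.apply([a1,0,d1])
    R=R*Rot.from_euler('y',q[3]); p=p+R.apply([-a1,0,0])
    R=R*Rot.from_euler('z',s[2]*q[4]); p=p+R.apply([0,0,d2])
    R=R*Rot.from_euler('y',q[5])*Rot.from_euler('z',s[3]*q[6]+psi[1]); 
    p=p+R.apply([0,0,d3])+(R*Rot.from_euler('z',-s[3]*q[6]-psi[1])).apply([a2,0,0])
    return p,R
E
python3 - <<'E'
from kin import *
res=[]
for s in itertools.product((1,-1),repeat=4):
    def f(x): 
        r=[]
        for q,p,qu in D:
            pp,R=fk(q,s,x[:6],x[6:]); r+=list(pp-p)+list((R.inv()*Rot.from_quat(qu)).as_rotvec())
        return np.array(r)
    b=min((least_squares(f,[.3,.35,.35,.2,0,0,a,b]) for a in(0,3.1) for b in(0,1.6,-1.6,3.1)),key=lambda r:r.cost)
    res.append((b.cost,s,b.x.round(4)))
for r in sorted(res,key=lambda r:r[0])[:3]: print(r)
E
```

```text
(np.float64(0.0009228220105158118), (-1, -1, -1, -1), array([ 0.2468,  0.4437,  0.4533,  0.311 , -0.0101, -0.0401, -0.0327,
       -4.7421]))
(np.float64(0.25996233060913526), (1, -1, -1, -1), array([ 1.0605,  0.6926,  0.6109,  0.8425, -0.6054, -0.4717,  4.1059,
        1.7211]))
(np.float64(0.6667270215695854), (-1, 1, 1, 1), array([ 1.6789, -0.307 ,  0.3773,  0.7442, -0.3656,  0.0877, -4.1943,
       -1.838 ]))
```

```bash
cat >> kin.py <<'E'
def fk2(q,x):
    d0,d1,d2,d3,a1,a2,b1,b2,b3,a3=x[:10]; E=Rot.from_euler; p=np.array([0,0,d0])
    R=E('z',-q[0]); p=p+R.apply([0,b1,0])
    R=R*E('y',q[1]); R=R*E('z',-q[2]); p=p+R.apply([a1,b2,d1])
    R=R*E('y',q[3]); p=p+R.apply([a3,0,0]); R=R*E('z',-q[4]); p=p+R.apply([0,b3,d2])
    R=R*E('y',q[5]); p=p+R.apply([a2,0,d3]); R=R*E('z',-q[6]+np.pi/2)
    return p,R
def fit(D):
    f=lambda x:np.concatenate([fk2(q,x)[0]-p for q,p,_ in D]+[.002*(x-[.3,.42,.45,.3,0,0,0,0,0,0])])
    return least_squares(f,[.3,.42,.45,.3,0,0,0,0,0,0])
E
python3 - <<'E'
from kin import *
r=fit(D); print(r.x.round(4)); 
for q,p,qu in D:
    pp,R=fk2(q,r.x); print((pp-p).round(4),(R.inv()*Rot.from_quat(qu)).as_rotvec().round(4))
E
```

```text
[ 0.2559  0.4405  0.485   0.3211  0.0183  0.0105 -0.0244 -0.012  -0.0094
 -0.0037]
[0. 0. 0.] [-0.  0.  0.]
[ 0. -0.  0.] [-0.0002 -0.0003  0.0007]
[-0. -0. -0.] [ 0.0001  0.0003 -0.0002]
```

```bash
cat >> kin.py <<'E'
X=fit(D).x
LO=np.array([-2.6,-.5,-1.47,.16,-1.27,.06,-2.6]);HI=np.array([2.6,2.12,1.34,2.42,4.41,2.06,2.6])
def err(q,p,R):
    pp,RR=fk2(q,X); return np.r_[p-pp,(R*RR.inv()).as_rotvec()]
def jac(q):
    p,R=fk2(q,X);J=np.zeros((6,7))
    for i in range(7):
        d=q.copy();d[i]+=1e-5;a,B=fk2(d,X);J[:3,i]=(a-p)/1e-5;J[3:,i]=(B*R.inv()).as_rotvec()/1e-5
    return J
def sim(q,p,R,k0=0.0,qn=None,n=40):
    q=np.array(q,float);p0,R0=fk2(q,X);dr=(R*R0.inv()).as_rotvec()
    for i in range(1,n+1):
        t=i/n
        for _ in range(3):
            e=err(q,p0+t*(p-p0),Rot.from_rotvec(t*dr)*R0);J=jac(q);Ji=J.T@np.linalg.inv(J@J.T+1e-4*np.eye(6))
            dq=Ji@e
            if qn is not None: dq=dq+k0*(np.eye(7)-Ji@J)@(qn-q)
            q=np.clip(q+dq,LO,HI)
    return q,np.abs(err(q,p,R)).round(3)
def ik(p,R,n=60,seed=0):
    g=np.random.default_rng(seed);out=[];mid=(LO+HI)/2;h=(HI-LO)/2
    for _ in range(n):
        r=least_squares(lambda q:np.r_[err(q,p,R)*30,.15*(q-mid)/h],g.uniform(LO*.9,HI*.9),bounds=(LO,HI))
        if np.abs(err(r.x,p,R)).max()<.02: out.append((np.abs((r.x-mid)/h).max(),tuple(r.x.round(2))))
    out=sorted(set(out)); return out
VL=np.array([.6302,-.1506,.264]);yw=np.deg2rad(9.1);a=np.deg2rad(25);SX=np.array([np.cos(yw),np.sin(yw),0])
VX=SX*np.cos(a)+[0,0,np.sin(a)];VZ=-SX*np.sin(a)+[0,0,np.cos(a)];VIEW=VL-.15*VX
PX=np.array([np.cos(-.4695),np.sin(-.4695),0])
E
python3 - <<'E'
from kin import *
q0=np.array(D[0][0])
p1=np.array([.4724,-.1767,.2542]);R1=Rot.from_quat([.973,.085,.215,-.018])
for k in (0,.02,.1,.3):
    q,e=sim(q0,p1,R1,k,q0);q2,e2=sim(q,np.array(D[1][1]),Rot.from_quat(D[1][2]),k,q0,20);q3,e3=sim(q2,np.array(D[2][1]),Rot.from_quat(D[2][2]),k,q0)
    print(k,q2.round(2),q3.round(2),e2.max(),e3.max())
for nm,p,R in(('pump',np.array([.518,.2274,.12]),toolR(PX,[0,0,-1])),('pumpF',np.array([.518,.2274,.12]),toolR(-PX,[0,0,-1])),('view',VIEW+.047*VZ,toolR(VX,-VZ)),('viewF',VIEW+.047*VZ,toolR(-VX,-VZ))):
    o=ik(p,R,25); print(nm,len(o)); [print('  ',x) for x in o[:3]]
E
```

```text
0 [ 0.87 -0.38 -0.19  2.1  -0.73  1.   -0.45] [ 1.37 -0.44 -1.47  1.76 -0.47  1.38 -2.09] 0.0 0.022
0.02 [ 0.91 -0.38 -0.22  2.1  -0.74  1.01 -0.43] [ 1.39 -0.5  -1.46  1.76 -0.54  1.41 -2.03] 0.0 0.015
0.1 [ 0.92 -0.38 -0.23  2.1  -0.75  1.01 -0.43] [ 1.41 -0.5  -1.44  1.76 -0.58  1.43 -1.99] 0.0 0.057
0.3 [ 0.93 -0.38 -0.23  2.1  -0.75  1.01 -0.43] [ 1.43 -0.5  -1.42  1.76 -0.63  1.46 -1.95] 0.0 0.109
pump 15
   (np.float64(0.9912858871843617), (np.float64(-0.36), np.float64(0.31), np.float64(-0.16), np.float64(1.77), np.float64(0.06), np.float64(1.07), np.float64(-2.58)))
   (np.float64(0.9912860620055973), (np.float64(-0.36), np.float64(0.31), np.float64(-0.16), np.float64(1.77), np.float64(0.06), np.float64(1.07), np.float64(-2.58)))
   (np.float64(0.9912861999959003), (np.float64(-0.36), np.float64(0.31), np.float64(-0.16), np.float64(1.77), np.float64(0.06), np.float64(1.07), np.float64(-2.58)))
pumpF 18
   (np.float64(0.5029352495462264), (np.float64(-0.16), np.float64(0.33), np.float64(-0.39), np.float64(1.75), np.float64(0.14), np.float64(1.08), np.float64(0.5)))
   (np.flo
[... 635 characters left out ...]
0.89), np.float64(-0.85)))
   (np.float64(0.7479081448111368), (np.float64(0.44), np.float64(-0.17), np.float64(-0.02), np.float64(2.07), np.float64(-0.3), np.float64(0.89), np.float64(-0.85)))
viewF 16
   (np.float64(0.8695657487524868), (np.float64(0.28), np.float64(-0.18), np.float64(0.12), np.float64(2.08), np.float64(-0.27), np.float64(0.89), np.float64(2.26)))
   (np.float64(0.8695657623026729), (np.float64(0.28), np.float64(-0.18), np.float64(0.12), np.float64(2.08), np.float64(-0.27), np.float64(0.89), np.float64(2.26)))
   (np.float64(0.8695657958842363), (np.float64(0.28), np.float64(-0.18), np.float64(0.12), np.float64(2.08), np.float64(-0.27), np.float64(0.89), np.float64(2.26)))
```

```bash
sed -i 's/-.4695/-.4740/g' kin.py
cat >> kin.py <<'E'
S=np.array([.5575,.2072,0])
def PP(x,z): return S+PX*x+[0,0,z]
def down(yaw): return toolR([np.cos(yaw),np.sin(yaw),0],[0,0,-1])
E
python3 - <<'E'
from kin import *
q=np.array(D[2][0]); qn=np.array(D[0][0]); yF=np.pi-.474
paths={'direct':[([*PP(-.05,.25)],1.1),([*PP(-.05,.25)],yF)],
'ext':[([.55,.1,.3],.3),([.6,.1,.3],1.1),([.6,.15,.3],2.0),([*PP(-.05,.2)],yF)],
'right':[([.5,-.1,.3],0.3),([.55,-.1,.3],1.2),([.55,.1,.3],2.0),([*PP(-.05,.2)],yF)],
'right2':[([.5,-.25,.3],0.5),([.55,-.1,.3],1.6),([*PP(-.05,.2)],yF)]}
for n,w in paths.items():
    print(n);c=q
    for p,y in w: c,e=sim(c,np.array(p),down(y),.02,qn); print('  ',c.round(2),e.max())
    c1,e=sim(c,PP(-.05,.094),down(yF),.02,qn); c2,e2=sim(c1,PP(0,.2),down(yF),.02,qn); 
    c3,e3=sim(c2,VIEW+.047*VZ+[0,0,.03],toolR(-VX,-VZ),.02,qn);print('  push',c1.round(2),e.max(),'view',c3.round(2),e3.max())
o=get_obs();print(o['position'])
E
```

```text
direct
   [ 1.71 -0.5  -1.47  1.62 -0.63  1.46 -0.43] 0.216
   [ 1.7  -0.5  -1.47  1.62 -0.61  1.45  1.13] 0.223
  push [ 1.75 -0.5  -1.47  1.89 -0.66  1.13  1.17] 0.398 view [ 0.7  -0.18 -0.26  2.01 -0.35  0.97  2.32] 0.0
ext
   [ 1.95 -0.5  -1.47  1.53 -0.62  1.56 -0.99] 0.169
   [ 2.08 -0.5  -1.47  1.45 -0.68  1.58 -0.17] 0.231
   [ 2.02 -0.5  -1.47  1.44 -0.68  1.58  0.64] 0.245
   [ 1.71 -0.5  -1.47  1.71 -0.62  1.35  1.14] 0.268
  push [ 1.75 -0.5  -1.47  1.89 -0.66  1.13  1.17] 0.398 view [ 0.7  -0.18 -0.26  2.01 -0.35  0.97  2.32] 0.0
right
   [ 2.17 -0.5  -1.47  1.63 -0.55  1.53 -0.65] 0.089
   [ 2.31 -0.5  -1.47  1.54 -0.61  1.55  0.26] 0.176
   [ 1.95 -0.5  -1.47  1.54 -0.6   1.55  0.69] 0.177
   [ 1.71 -0.5  -1.47  1.71 -0.62  1.35  1.14] 0.269
  push [ 1.75 -0.5  -1.47  1.89 -0.66  1.13  1.17] 0.398 view [ 0.7  -0.18 -0.26  2.01 -0.35  0.97  2.32] 0.0
right2
   [ 2.59 -0.5  -1.47  1.53 -0.61  1.55 -0.16] 0.179
   [ 2.3  -0.5  -1.47  1.54 -0.6   1.55  0.65] 0.178
   [ 1.71 -0.5  -1.47  1.71 -0.62  1.35  1.14] 0.269
  push [ 1.75 -0.5  -1.47  1.89 -0.66  1.13  1.17] 0.398 view [ 0.7  -0.18 -0.26  2.01 -0.35  0.97  2.32] 0.0
[0.44510948 0.19482966 0.27617944]
```

Run:
```python
from kin import *
q=np.array(D[2][0]); qn=np.array(D[0][0]); yF=np.pi-.474
w1=(np.array(D[1][1]),Rot.from_quat(D[1][2]))
mid=(np.array([.45,-.2,.32]),toolR(VX,-VZ))
paths={'a':[w1,([.5,-.35,.3],down(.6)),([.6,-.2,.3],down(1.2)),([.6,.05,.3],down(2)),(PP(-.05,.2),down(yF))],
'b':[mid,([.45,-.45,.3],down(.6)),([.65,-.25,.35],down(1.2)),([.65,.1,.35],down(2)),(PP(-.05,.2),down(yF))],
'c':[mid,([.24,-.577,.25],down(.39)),([.5,-.45,.3],down(1.)),([.65,-.2,.35],down(1.6)),([.65,.1,.35],down(2.2)),(PP(-.05,.2),down(yF))]}
for n,w in paths.items():
    print(n);c=q
    for p,R in w: c,e=sim(c,np.array(p),R,.02,qn); print('  ',c.round(2),e.max())
    c1,e=sim(c,PP(-.05,.094),down(yF),.02,qn);c1,e=sim(c1,PP(-.095,.094),down(yF),.02,qn); c2,e2=sim(c1,PP(0,.2),down(yF),.02,qn); 
    c3,e3=sim(c2,VIEW+.047*VZ,toolR(-VX,-VZ),.02,qn);print('  push',c1.round(2),e.max(),'view',c3.round(2),e3.max())
```

```text
a
   [ 0.87 -0.38 -0.19  2.1  -0.73  1.   -0.45] 0.0
   [ 0.78  0.3  -0.31  1.4   0.09  1.46 -0.5 ] 0.0
   [ 0.56  0.36 -0.42  1.33  0.15  1.48 -0.22] 0.0
   [ 0.35  0.33 -0.65  1.41  0.2   1.47  0.14] 0.0
   [ 0.2   0.34 -0.84  1.66  0.26  1.26  0.4 ] 0.0
  push [ 0.14  0.4  -0.84  1.84  0.34  1.05  0.27] 0.0 view [ 0.67 -0.16 -0.23  2.06 -0.35  0.9   2.34] 0.0
b
   [ 1.02 -0.23 -0.44  1.94 -0.43  1.11 -0.7 ] 0.0
   [ 0.9   0.35 -0.24  1.32  0.08  1.48 -0.31] 0.0
   [ 0.51  0.51 -0.35  1.01  0.17  1.65 -0.16] 0.0
   [ 0.16  0.45 -0.58  1.14  0.24  1.62  0.07] 0.0
   [ 0.19  0.33 -0.82  1.66  0.25  1.26  0.41] 0.0
  push [ 0.14  0.4  -0.84  1.84  0.34  1.05  0.27] 0.0 view [ 0.67 -0.16 -0.23  2.06 -0.35  0.9   2.34] 0.0
c
   [ 1.02 -0.23 -0.44  1.94 -0.43  1.11 -0.7 ] 0.0
   [ 1.16  0.33 -0.07  1.45  0.02  1.37 -0.09] 0.0
   [ 0.84  0.44 -0.26  1.2   0.11  1.51  0.03] 0.0
   [ 0.49  0.48 -0.42  1.07  0.19  1.63  0.16] 0.0
   [ 0.18  0.45 -0.6   1.14  0.25  1.62  0.26] 0.0
   [ 0.19  0.33 -0.82  1.66  0.25  1.26  0.41] 0.0
  push [ 0.14  0.4  -0.84  1.84  0.34  1.05  0.27] 0.0 view [ 0.67 -0.16 -0.23  2.06 -0.35  0.9   2.34] 0.0
```

```bash
cat >> kin.py <<'E'
def seg(p0,R0,w):  # deltas of waypoints from commanded base
    for p,R in w: print((R0.inv().apply(np.array(p)-p0)).round(3).tolist(),(R0.inv()*R).as_rotvec().round(3).tolist())
E
python3 - <<'E'
from kin import *
q=np.array(D[2][0]); qn=np.array(D[0][0]); yF=np.pi-.474
w1=(np.array(D[1][1]),Rot.from_quat(D[1][2]))
w=[w1,([.46,-.3,.3],down(.6)),([.47,-.12,.3],down(1.3)),([.52,.08,.28],down(2)),(PP(-.05,.2),down(yF))]
c=q
for p,R in w: c,e=sim(c,np.array(p),R,.02,qn); print('  ',c.round(2),e.max())
c1,e=sim(c,PP(-.095,.094),down(yF),.02,qn); print(c1.round(2),e.max())
Rc=Rot.from_quat(D[1][2])*Rot.from_rotvec([-.235,-.708,.617]); pc=np.array(D[1][1])+Rot.from_quat(D[1][2]).apply([.034,-.389,.169]); print(pc)
seg(pc,Rc,w[:1])
E
```

```text
[ 0.87 -0.38 -0.19  2.1  -0.73  1.   -0.45] 0.0
   [ 0.82  0.16 -0.36  1.57  0.06  1.43 -0.52] 0.0
   [ 0.69  0.02 -0.54  1.71  0.01  1.41 -0.12] 0.0
   [ 0.44  0.16 -0.75  1.64  0.11  1.38  0.11] 0.0
   [ 0.21  0.34 -0.86  1.66  0.27  1.26  0.4 ] 0.0
[ 0.14  0.4  -0.84  1.84  0.34  1.05  0.27] 0.0
[0.51833222 0.22695209 0.24982362]
[0.124, 0.394, -0.104] [0.235, 0.708, -0.617]
```

move_arm([
  {"delta_pos":[0.015,0.05,-0.02],"turn":[0.03,0.09,-0.08],"fingers":0.0},
  {"delta_pos":[0.03,0.1,-0.03],"turn":[0.06,0.18,-0.16],"fingers":0.0},
  {"delta_pos":[0.047,0.15,-0.04],"turn":[0.09,0.27,-0.24],"fingers":0.0},
  {"delta_pos":[0.062,0.2,-0.055],"turn":[0.12,0.36,-0.32],"fingers":0.0},
  {"delta_pos":[0.08,0.25,-0.07],"turn":[0.15,0.45,-0.4],"fingers":0.0},
  {"delta_pos":[0.095,0.3,-0.08],"turn":[0.18,0.54,-0.48],"fingers":0.0},
  {"delta_pos":[0.11,0.35,-0.09],"turn":[0.21,0.63,-0.55],"fingers":0.0},
  {"delta_pos":[0.124,0.394,-0.104],"turn":[0.235,0.708,-0.617],"fingers":0.0},
  {"delta_pos":[0.124,0.394,-0.104],"turn":[0.235,0.708,-0.617],"fingers":0.0},
  {"delta_pos":[0.124,0.394,-0.104],"turn":[0.235,0.708,-0.617],"fingers":0.0},
])

```text
clock: 4.68
position: [0.4178, -0.1241, 0.3301]
ee_rot: [0.94, 0.052, 0.333, -0.054]
ft_force: [0.8, -0.8, -0.0]
grip_width: 0.996
grasp_force: 0.0
```

Run:
```python
from kin import *
o=get_obs();print(o['position'],D[1][1],o['ee_rot'],D[1][2],o['joint_pos'].round(2))
yF=np.pi-.474
w=[([.46,-.3,.3],down(.6)),([.47,-.12,.3],down(1.3)),([.52,.08,.28],down(2)),(PP(-.05,.2),down(yF))]
seg(o['position'],Rot.from_quat(o['ee_rot']),w[:1]); print()
seg(np.array(w[0][0]),w[0][1],w[1:])
```

```text
[ 0.41783633 -0.1240676   0.33010028] [0.44921881, -0.17996996, 0.3531473] [ 0.93985157  0.05207882  0.33319153 -0.05431592] [ 0.92992585  0.0812471   0.357366   -0.03043625] [ 0.85 -0.5  -0.24  2.2  -0.72  1.04 -0.59]
[0.003, 0.182, 0.025] [0.096, -0.689, -0.47]

[0.11, -0.143, 0.0] [0.0, 0.0, -0.7]
[0.264, -0.28, 0.02] [0.0, 0.0, -1.4]
[0.343, -0.408, 0.1] [0.0, 0.0, -2.068]
```

move_arm([
  {"delta_pos":[0.0,0.05,0.01],"turn":[0.025,-0.17,-0.12],"fingers":0.0},
  {"delta_pos":[0.0,0.1,0.015],"turn":[0.05,-0.34,-0.24],"fingers":0.0},
  {"delta_pos":[0.0,0.15,0.02],"turn":[0.075,-0.51,-0.36],"fingers":0.0},
  {"delta_pos":[0.003,0.182,0.025],"turn":[0.096,-0.689,-0.47],"fingers":0.0},
  {"delta_pos":[0.003,0.182,0.025],"turn":[0.096,-0.689,-0.47],"fingers":0.0},
  {"delta_pos":[0.003,0.182,0.025],"turn":[0.096,-0.689,-0.47],"fingers":0.0},
  {"delta_pos":[0.003,0.182,0.025],"turn":[0.096,-0.689,-0.47],"fingers":0.0},
])

```text
clock: 5.55
position: [0.4591, -0.2997, 0.3002]
ee_rot: [0.956, 0.294, 0.0, -0.002]
ft_force: [0.6, 0.3, 0.4]
grip_width: 0.995
grasp_force: 0.0
```

Run:
```python
from kin import *
o=get_obs();print(o['position'],o['joint_pos'].round(2))
yF=np.pi-.474
w=[([.47,-.12,.3],down(1.3)),([.52,.08,.28],down(2)),(PP(-.05,.2),down(yF))]
seg(o['position'],Rot.from_quat(o['ee_rot']),w); print()
c=o['joint_pos']
for p,R in w: c,e=sim(c,np.array(p),R,.02,np.array(D[0][0])); print('  ',c.round(2),e.max())
```

```text
[ 0.45912355 -0.29965531  0.30020908] [ 0.8   0.16 -0.34  1.56  0.05  1.43 -0.52]
[0.11, -0.143, 0.001] [-0.003, -0.002, -0.704]
[0.264, -0.28, 0.021] [-0.002, -0.003, -1.404]
[0.342, -0.408, 0.102] [-0.001, -0.004, -2.071]

   [ 0.69  0.02 -0.54  1.71  0.01  1.41 -0.12] 0.0
   [ 0.44  0.16 -0.75  1.64  0.11  1.38  0.11] 0.0
   [ 0.21  0.34 -0.86  1.66  0.27  1.26  0.4 ] 0.0
```

move_arm([
  {"delta_pos":[0.03,-0.035,0.0],"turn":[0.0,0.0,-0.175],"fingers":1.0},
  {"delta_pos":[0.055,-0.07,0.0],"turn":[0.0,0.0,-0.35],"fingers":1.0},
  {"delta_pos":[0.08,-0.105,0.0],"turn":[0.0,0.0,-0.525],"fingers":1.0},
  {"delta_pos":[0.11,-0.143,0.0],"turn":[0.0,0.0,-0.7],"fingers":1.0},
  {"delta_pos":[0.15,-0.177,0.005],"turn":[0.0,0.0,-0.875],"fingers":1.0},
  {"delta_pos":[0.19,-0.21,0.01],"turn":[0.0,0.0,-1.05],"fingers":1.0},
  {"delta_pos":[0.23,-0.245,0.015],"turn":[0.0,0.0,-1.225],"fingers":1.0},
  {"delta_pos":[0.264,-0.28,0.02],"turn":[0.0,0.0,-1.4],"fingers":1.0},
  {"delta_pos":[0.29,-0.32,0.04],"turn":[0.0,0.0,-1.575],"fingers":1.0},
  {"delta_pos":[0.315,-0.36,0.06],"turn":[0.0,0.0,-1.75],"fingers":1.0},
  {"delta_pos":[0.335,-0.395,0.09],"turn":[0.0,0.0,-1.925],"fingers":1.0},
  {"delta_pos":[0.342,-0.408,0.1],"turn":[0.0,0.0,-2.071],"fingers":1.0},
])

```text
clock: 7.05
position: [0.5111, 0.2318, 0.2004]
ee_rot: [0.231, 0.973, 0.001, -0.002]
ft_force: [-0.1, -0.9, 0.3]
grip_width: 0.001
grasp_force: 0.0
```

move_arm([
  {"delta_pos":[0.0,0.0,0.0],"turn":[0.0,0.0,0.0],"fingers":1.0},
  {"delta_pos":[0.0,0.0,0.0],"turn":[0.0,0.0,0.0],"fingers":1.0},
  {"delta_pos":[0.0,0.0,0.0],"turn":[0.0,0.0,0.0],"fingers":1.0},
])

```text
clock: 7.42
position: [0.5134, 0.229, 0.2025]
ee_rot: [0.237, 0.972, 0.001, -0.001]
ft_force: [-0.0, 0.5, 0.6]
grip_width: 0.0
grasp_force: 0.0
```

Run:
```python
from kin import *
o=get_obs();print(o['position'],o['joint_pos'].round(2),np.abs(o['joint_velocities']).max(),o['grip_width'])
yF=np.pi-.474
c=snap('wrist','w3');P=cloud(c);col=c['color'].astype(int)
red=(col[...,0]>60)&(col[...,1]<.45*col[...,0])&(col[...,2]<.45*col[...,0]); q=P[red];q=q[np.hypot(*(q[:,:2]-S[:2]).T)<.16]
loc=lambda q:np.c_[(q-S)@PX,(q-S)@np.array([-PX[1],PX[0],0]),q[:,2]]
t=loc(q);tb=t[t[:,2]>.1]; print('tab',len(tb),tb.min(0),tb.max(0),tb.mean(0)) if len(tb) else 0
b=(P[...,2]>.098)&(P[...,2]<.108)&(np.hypot(P[...,0]-S[0],P[...,1]-S[1])<.035)&~red; t=loc(P[b]); print('bar',len(t),np.percentile(t,[2,98],axis=0) if len(t) else '')
seg(o['position'],Rot.from_quat(o['ee_rot']),[(PP(-.05,.094),down(yF)),(PP(-.07,.094),down(yF)),(PP(-.094,.094),down(yF))])
cv2.imwrite('pics/w3b.png',c['color'][...,::-1])
```

```text
[0.51343866 0.22901926 0.20250914] [ 0.23  0.34 -0.88  1.65  0.27  1.28  0.39] 0.00704398558978343 0.0004536983724289123
tab 669 [-0.08481728 -0.01606209  0.10000681] [-0.07623145  0.01770639  0.10895116] [-0.0810387   0.00061239  0.10639601]
bar 60 [[-0.01846723 -0.00477514  0.0988779 ]
 [-0.01694466  0.00609488  0.10370147]]
[0.001, 0.0, 0.109] [0.002, -0.002, -0.004]
[0.021, 0.0, 0.109] [0.002, -0.002, -0.004]
[0.045, 0.0, 0.109] [0.002, -0.002, -0.004]
```

View pics/w3b.png

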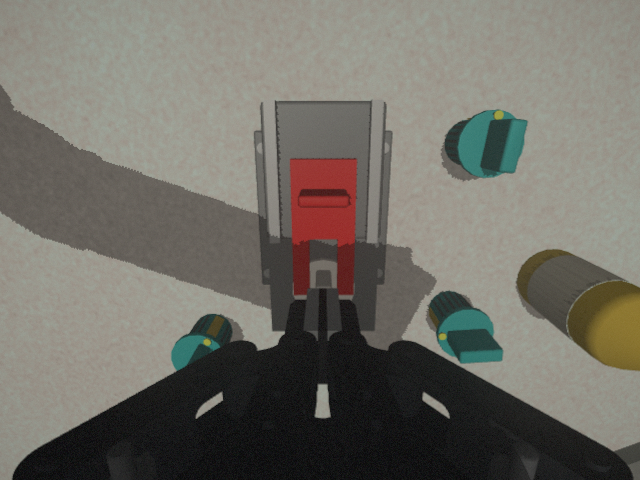

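The tab is at (325,198) with its filter-side face at x = -77 mm. The shut fingers are in line with the gap and centred on the slide.

move_arm([
  {"delta_pos":[0.0,0.0,0.04],"turn":[0.0,0.0,0.0],"fingers":1.0},
  {"delta_pos":[0.001,0.0,0.08],"turn":[0.0,0.0,-0.004],"fingers":1.0},
  {"delta_pos":[0.001,0.0,0.109],"turn":[0.002,-0.002,-0.004],"fingers":1.0},
  {"delta_pos":[0.001,0.0,0.109],"turn":[0.002,-0.002,-0.004],"fingers":1.0},
  {"delta_pos":[0.012,0.0,0.109],"turn":[0.002,-0.002,-0.004],"fingers":1.0},
  {"delta_pos":[0.018,0.0,0.109],"turn":[0.002,-0.002,-0.004],"fingers":1.0},
  {"delta_pos":[0.024,0.0,0.109],"turn":[0.002,-0.002,-0.004],"fingers":1.0},
  {"delta_pos":[0.03,0.0,0.109],"turn":[0.002,-0.002,-0.004],"fingers":1.0},
  {"delta_pos":[0.035,0.0,0.109],"turn":[0.002,-0.002,-0.004],"fingers":1.0},
  {"delta_pos":[0.04,0.0,0.109],"turn":[0.002,-0.002,-0.004],"fingers":1.0},
  {"delta_pos":[0.044,0.0,0.109],"turn":[0.002,-0.002,-0.004],"fingers":1.0},
  {"delta_pos":[0.044,0.0,0.109],"turn":[0.002,-0.002,-0.004],"fingers":1.0},
])

```text
clock: 8.98
position: [0.4726, 0.2509, 0.0927]
ee_rot: [0.232, 0.973, -0.0, -0.001]
ft_force: [0.3, 0.6, -0.1]
grip_width: -0.001
grasp_force: 0.0
```

```bash
cat >> kin.py <<'E'
def look(f):
    c=snap('wrist',f);P=cloud(c);col=c['color'].astype(int)
    red=(col[...,0]>60)&(col[...,1]<.45*col[...,0])&(col[...,2]<.45*col[...,0]); q=P[red];q=q[np.hypot(*(q[:,:2]-S[:2]).T)<.16]
    loc=lambda q:np.c_[(q-S)@PX,(q-S)@np.array([-PX[1],PX[0],0]),q[:,2]]
    t=loc(q);tb=t[t[:,2]>.095]; print('tab',len(tb),np.percentile(tb,[2,50,98],axis=0).round(4)) if len(tb) else 0
    o=get_obs(); print('tcp',loc(o['position'][None]),o['position'],o['ft_force'],o['joint_pos'].round(2))
E
python3 -c "
from kin import *
look('w4')"
```

```text
tab 2692 [[-0.1151 -0.0151  0.0957]
 [-0.1135  0.0007  0.1063]
 [-0.1076  0.0167  0.1081]]
tcp [[-9.51613002e-02  9.06529633e-05  9.26693278e-02]] [0.47287165 0.25071693 0.09266933] [-0.06837274 -0.35858976 -0.7830462 ] [ 0.16  0.41 -0.86  1.83  0.35  1.07  0.26]
```

The slide has clicked open (tab centre at -111.5 mm, so travel is about 41 mm) and there is no residual force. Next I lift, move over the bar, open partway and descend.

move_arm([
  {"delta_pos":[-0.006,0.0,0.0],"turn":[0.0,0.0,0.0],"fingers":1.0},
  {"delta_pos":[-0.006,0.0,-0.045],"turn":[0.0,0.0,0.0],"fingers":1.0},
  {"delta_pos":[-0.02,0.0,-0.08],"turn":[0.0,0.0,0.0],"fingers":0.5},
  {"delta_pos":[-0.06,0.0,-0.085],"turn":[0.0,0.0,0.0],"fingers":0.5},
  {"delta_pos":[-0.095,0.0,-0.085],"turn":[0.0,0.0,0.0],"fingers":0.5},
  {"delta_pos":[-0.095,0.0,-0.085],"turn":[0.0,0.0,0.0],"fingers":0.5},
  {"delta_pos":[-0.095,0.0,-0.085],"turn":[0.0,0.0,0.0],"fingers":0.5},
])

```text
clock: 9.9
position: [0.5577, 0.208, 0.1775]
ee_rot: [0.233, 0.973, -0.0, -0.001]
ft_force: [0.5, 1.3, 0.4]
grip_width: 0.503
grasp_force: 0.0
```

Run:
```python
from kin import *
look('w5'); o=get_obs(); print(o['grip_width'])
c=load('w5');P=cloud(c);loc=lambda q:np.c_[(q-S)@PX,(q-S)@np.array([-PX[1],PX[0],0]),q[:,2]]
b=(P[...,2]>.098)&(P[...,2]<.108)&(np.hypot(P[...,0]-S[0],P[...,1]-S[1])<.03);t=loc(P[b]);print(len(t),np.percentile(t,[2,98],axis=0) if len(t) else '')
seg(o['position'],Rot.from_quat(o['ee_rot']),[(PP(0,.088),down(np.pi-.474))])
cv2.imwrite('pics/w5b.png',c['color'][...,::-1])
```

```text
tab 1110 [[-0.1145 -0.015   0.0997]
 [-0.1104  0.0016  0.107 ]
 [-0.1068  0.0168  0.1084]]
tcp [[-0.00056443  0.00096831  0.17765968]] [0.55743979 0.20831918 0.17765968] [-0.70283797  0.25493389 -0.16295236] [ 0.22  0.44 -0.84  1.59  0.34  1.27  0.43]
0.49898284001255594
1061 [[-0.0177966  -0.00528508  0.10003397]
 [ 0.01638454  0.00616846  0.10482214]]
[-0.001, -0.001, 0.09] [-0.001, -0.002, 0.005]
```

View pics/w5b.png

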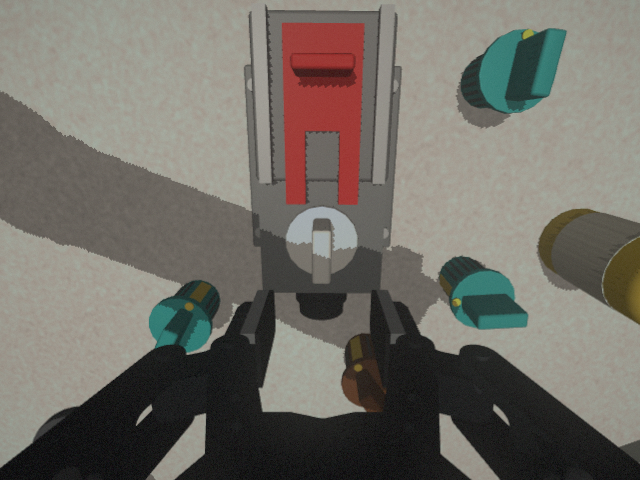

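The slide is open at (323,65), the prongs are clear of the flange, and the white bar at (321,250) sits midway between the jaws at x 260 and 385. Descending and gripping.

move_arm([
  {"delta_pos":[0.0,-0.001,0.03],"turn":[0.0,0.0,0.005],"fingers":0.5},
  {"delta_pos":[0.0,-0.001,0.06],"turn":[0.0,0.0,0.005],"fingers":0.5},
  {"delta_pos":[0.0,-0.001,0.08],"turn":[0.0,0.0,0.005],"fingers":0.5},
  {"delta_pos":[0.0,-0.001,0.09],"turn":[0.0,0.0,0.005],"fingers":0.5},
  {"delta_pos":[0.0,-0.001,0.09],"turn":[0.0,0.0,0.005],"fingers":0.5},
  {"delta_pos":[0.0,-0.001,0.09],"turn":[0.0,0.0,0.005],"fingers":1.0},
  {"delta_pos":[0.0,-0.001,0.09],"turn":[0.0,0.0,0.005],"fingers":1.0},
  {"delta_pos":[0.0,-0.001,0.09],"turn":[0.0,0.0,0.005],"fingers":1.0},
  {"delta_pos":[0.0,-0.001,0.09],"turn":[0.0,0.0,0.005],"fingers":1.0},
  {"delta_pos":[0.0,-0.001,0.09],"turn":[0.0,0.0,0.005],"fingers":1.0},
], force=60)

```text
clock: 11.2
position: [0.5582, 0.207, 0.0889]
ee_rot: [0.235, 0.972, 0.0, 0.0]
ft_force: [-1.3, -1.1, 7.5]
grip_width: 0.128
grasp_force: 59.3
```

Run:
```python
from kin import *
o=get_obs();p=o['position'];print(p,(p-S)@PX,o['grip_width'],o['grasp_force'],o['ft_force'])
qn=np.array(D[0][0]);R0=Rot.from_quat(o['ee_rot']);print(VIEW)
T=(VIEW+.047*VZ,toolR(-VX,-VZ))
w=[(p+[0,0,.14],R0),([.47,.06,.29],down(np.pi-.15)),([.45,-.1,.31],toolR(-VX,-VZ)),T]
c=o['joint_pos']
for a,R in w: c,e=sim(c,np.array(a),R,.02,qn); print('  ',c.round(2),e.max())
seg(p,R0,w); print(T[0],T[1].as_quat())
```

```text
[0.55823346 0.20702776 0.08885689] 0.0007312125330404088 0.12826404007666625 59.25433158874512 [-1.32081567 -1.12758384  7.45148814]
[ 0.49596488 -0.17210098  0.20060726]
   [ 0.2   0.38 -0.8   1.53  0.28  1.34  0.47] 0.0
   [ 0.57  0.01 -0.78  1.75  0.01  1.39  1.2 ] 0.0
   [ 0.43 -0.34 -0.15  2.06 -0.27  1.03  2.1 ] 0.0
   [ 0.51 -0.17 -0.09  2.07 -0.32  0.89  2.31] 0.0
[-0.0, 0.0, -0.14] [0.0, 0.0, 0.0]
[0.011, -0.171, -0.201] [0.001, 0.0, -0.325]
[-0.044, -0.322, -0.221] [-0.138, -0.421, -0.624]
[-0.102, -0.377, -0.155] [-0.138, -0.421, -0.624]
[ 0.47635182 -0.17524249  0.24320373] [-0.07744863  0.9732192   0.01716995  0.2157575 ]
```

move_arm([
  {"delta_pos":[0.0,0.0,-0.01],"turn":[0.0,0.0,0.0],"fingers":1.0},
  {"delta_pos":[0.0,0.0,-0.025],"turn":[0.0,0.0,0.0],"fingers":1.0},
  {"delta_pos":[0.0,0.0,-0.045],"turn":[0.0,0.0,0.0],"fingers":1.0},
  {"delta_pos":[0.0,0.0,-0.065],"turn":[0.0,0.0,0.0],"fingers":1.0},
  {"delta_pos":[0.0,0.0,-0.09],"turn":[0.0,0.0,0.0],"fingers":1.0},
  {"delta_pos":[0.0,0.0,-0.115],"turn":[0.0,0.0,0.0],"fingers":1.0},
  {"delta_pos":[0.0,0.0,-0.14],"turn":[0.0,0.0,0.0],"fingers":1.0},
  {"delta_pos":[0.0,0.0,-0.14],"turn":[0.0,0.0,0.0],"fingers":1.0},
])

```text
clock: 12.2
position: [0.5586, 0.2074, 0.2306]
ee_rot: [0.235, 0.972, 0.001, 0.001]
ft_force: [0.4, -0.5, -0.7]
grip_width: 0.127
grasp_force: 58.5
```

Run:
```python
from kin import *
look('w6')
o=get_obs();p=o['position'];print(o['grip_width'],o['grasp_force'])
R0=Rot.from_quat(o['ee_rot'])
w=[([.47,.06,.29],down(np.pi-.15)),([.45,-.1,.31],toolR(-VX,-VZ)),(VIEW+.047*VZ,toolR(-VX,-VZ))]
seg(p,R0,w)
```

```text
tab 654 [[-0.1147 -0.0152  0.1051]
 [-0.1108  0.0007  0.107 ]
 [-0.1072  0.0166  0.1087]]
tcp [[5.88531236e-04 6.61704497e-05 2.28922610e-01]] [0.55805385 0.20699024 0.22892261] [-0.22003264 -1.03232988 -0.74078198] [ 0.24  0.39 -0.86  1.53  0.3   1.36  0.45]
0.12653274878416512 58.48447144031525
[0.011, -0.171, -0.061] [0.001, 0.001, -0.325]
[-0.044, -0.322, -0.081] [-0.138, -0.421, -0.623]
[-0.102, -0.377, -0.014] [-0.138, -0.421, -0.623]
```

move_arm([
  {"delta_pos":[0.003,-0.04,-0.02],"turn":[0.0,0.0,-0.08],"fingers":1.0},
  {"delta_pos":[0.006,-0.085,-0.04],"turn":[0.0,0.0,-0.16],"fingers":1.0},
  {"delta_pos":[0.01,-0.13,-0.05],"turn":[0.0,0.0,-0.24],"fingers":1.0},
  {"delta_pos":[0.01,-0.171,-0.061],"turn":[0.0,0.0,-0.325],"fingers":1.0},
  {"delta_pos":[-0.005,-0.21,-0.066],"turn":[-0.035,-0.105,-0.4],"fingers":1.0},
  {"delta_pos":[-0.018,-0.25,-0.07],"turn":[-0.07,-0.21,-0.475],"fingers":1.0},
  {"delta_pos":[-0.032,-0.285,-0.075],"turn":[-0.105,-0.315,-0.55],"fingers":1.0},
  {"delta_pos":[-0.044,-0.322,-0.08],"turn":[-0.138,-0.421,-0.623],"fingers":1.0},
  {"delta_pos":[-0.065,-0.342,-0.06],"turn":[-0.138,-0.421,-0.623],"fingers":1.0},
  {"delta_pos":[-0.085,-0.36,-0.035],"turn":[-0.138,-0.421,-0.623],"fingers":1.0},
  {"delta_pos":[-0.102,-0.377,-0.014],"turn":[-0.138,-0.421,-0.623],"fingers":1.0},
  {"delta_pos":[-0.102,-0.377,-0.014],"turn":[-0.138,-0.421,-0.623],"fingers":1.0},
])

```text
clock: 13.75
position: [0.4749, -0.1758, 0.239]
ee_rot: [-0.076, 0.974, 0.019, 0.213]
ft_force: [0.4, 0.5, 0.3]
grip_width: 0.129
grasp_force: 58.6
```

move_arm([
  {"delta_pos":[0.0,0.0,0.0],"turn":[0.0,0.0,0.0],"fingers":1.0},
  {"delta_pos":[0.0,0.0,0.0],"turn":[0.0,0.0,0.0],"fingers":1.0},
  {"delta_pos":[0.0,0.0,0.0],"turn":[0.0,0.0,0.0],"fingers":1.0},
  {"delta_pos":[0.0,0.0,0.0],"turn":[0.0,0.0,0.0],"fingers":1.0},
])

```text
clock: 14.25
position: [0.4762, -0.175, 0.2423]
ee_rot: [-0.077, 0.973, 0.017, 0.215]
ft_force: [0.4, -1.0, -1.4]
grip_width: 0.127
grasp_force: 58.6
```

Run:
```python
from kin import *
o=get_obs();p=o['position'];print(p,o['grip_width'],o['grasp_force'],o['joint_pos'].round(2),np.abs(o['joint_velocities']).max())
seg(p,Rot.from_quat(o['ee_rot']),[(VIEW+.047*VZ,toolR(-VX,-VZ))])
w=snap('wrist','w7');s=snap('scene','s7');t=snap('top','t7')
# overlay of expected filter features
def proj(c,X):
    Y=c['R']@X+c['t'];u=Y[:2]/Y[2];u=u*(1+c['k1']*(u@u));return np.array([c['fx']*u[0]+c['cx'],c['fy']*u[1]+c['cy']])
VY=np.cross(VZ,VX)
ims=[]
for c in(w,s,t):
    im=cv2.convertScaleAbs(c['color'][...,::-1],alpha=1.5).copy();ctr=proj(c,VIEW)
    k=4; h=75 if c is w else 40
    x0,y0=int(np.clip(ctr[0]-h*4/3,0,640-h*8/3)),int(np.clip(ctr[1]-h,0,480-2*h))
    cr=cv2.resize(im[y0:y0+2*h,x0:x0+int(h*8/3)],(400,300),interpolation=cv2.INTER_CUBIC);sc=300/(2*h)
    for L,col in ((-.023,(0,0,255)),(.023,(0,255,0)),(.029,(255,0,0))):
        rad=.02 if L<.025 else .026
        pts=[((proj(c,VIEW+VZ*L+rad*(np.cos(th)*VX+np.sin(th)*VY))-[x0,y0]+.5)*sc).astype(int) for th in np.linspace(0,6.28,40)]
        cv2.polylines(cr,[np.array(pts)],True,col,1)
    ims.append(cr)
full=cv2.resize(cv2.convertScaleAbs(w['color'][...,::-1],alpha=1.5),(400,300))
cv2.imwrite('pics/m7.png',np.vstack([np.hstack([ims[0],full]),np.hstack([ims[1],ims[2]])]))
```

```text
[ 0.47623932 -0.17503106  0.24227477] 0.1272195072165726 58.64810407161713 [ 0.83 -0.16 -0.37  2.05 -0.38  0.91  2.36] 0.005760200800768091
[-0.0, -0.0, -0.001] [-0.0, -0.001, 0.0]
```

View pics/m7.png

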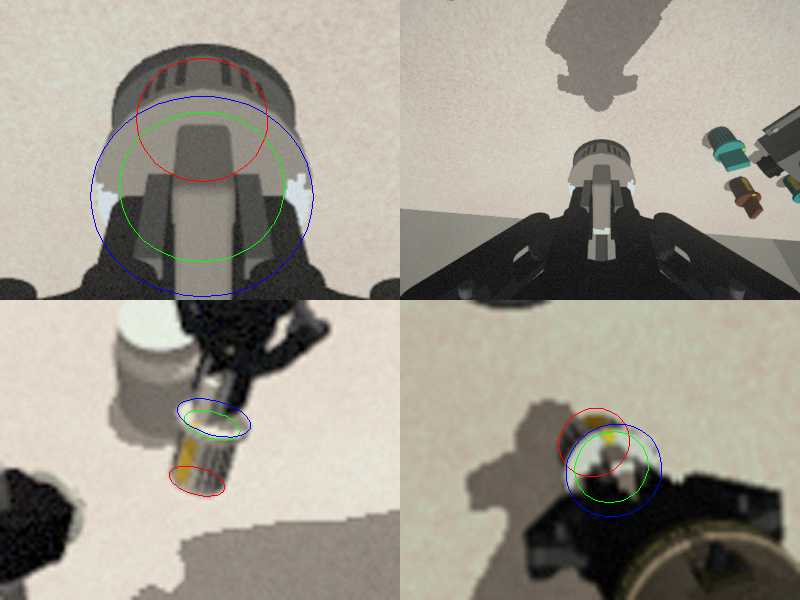

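The wrist crop shows the filter held by its bar. The scene crop shows the yellow stripe facing the lens at (187,455) and the overlay close to the sieve. The wrist overlay doesn't quite match the sieve rim at (203,45), so I'll check with depth.

```bash
cat >> kin.py <<'E'
VY=np.cross(VZ,VX)
def vloc(P): return (P-VIEW)@np.c_[VX,VY,VZ]
E
python3 - <<'E'
from kin import *
w=load('w7');P=vloc(cloud(w))*1000
def proj(c,X):
    Y=c['R']@X+c['t'];u=Y[:2]/Y[2];u=u*(1+c['k1']*(u@u));return np.array([c['fx']*u[0]+c['cx'],c['fy']*u[1]+c['cy']])
ctr=proj(w,VIEW);h=75;x0,y0=int(np.clip(ctr[0]-100,0,440)),int(np.clip(ctr[1]-75,0,330))
for (x,y) in [(200,45),(200,50),(200,60),(200,75),(200,90),(200,100),(200,120),(125,150),(290,140),(135,90),(280,100),(115,170),(300,170),(200,150),(205,240)]:
    print((x,y),P[y0+y//2,x0+x//2].round(1))
for n in('s7','t7'):
    c=load(n);Q=vloc(cloud(c)).reshape(-1,3)*1000;col=c['color'].reshape(-1,3).astype(int)
    m=(np.hypot(Q[:,0],Q[:,1])<35)&(Q[:,2]>-35)&(Q[:,2]<35);
    yel=m&(col[:,0]>90)&(col[:,2]<.5*col[:,0]); 
    print(n,m.sum(),'yel',yel.sum(),Q[yel].mean(0).round(1),Q[yel].min(0).round(1),Q[yel].max(0).round(1))
    wh=m&(col.min(1)>100)&(Q[:,2]>18);print(' white hi',wh.sum(),Q[wh].mean(0).round(1),Q[wh].min(0).round(1),Q[wh].max(0).round(1))
    s=m&(Q[:,2]<18);print(' sieve',s.sum(),Q[s].min(0).round(1),Q[s].max(0).round(1)); q=Q[s]
    f=least_squares(lambda p:np.hypot(*(q[:,:2]-p[:2]-q[:,2:]*p[2:]).T)-20,[0,0,0,0],loss='soft_l1',f_scale=.7); print('  cyl centre,slope',f.x.round(3),np.median(abs(f.fun)))
E
```

```text
(200, 45) [  31.1   -1.2 -234.4]
(200, 50) [  33.1   -1.1 -227.9]
(200, 60) [-21.3  -0.3 -15.7]
(200, 75) [-21.1  -0.3  -2.8]
(200, 90) [-26.6  -0.2  27.4]
(200, 100) [-23.8  -0.2  26.2]
(200, 120) [-19.6  -0.2  27.8]
(125, 150) [-11.9 -17.8  27.2]
(290, 140) [-14.5  20.5  27.5]
(135, 90) [  59.3  -41.6 -231.2]
(280, 100) [  67.3   48.6 -235.4]
(115, 170) [ -6.6 -20.4  26.7]
(300, 170) [-6.5 23.3 26.5]
(200, 150) [-19.   -0.1  43.8]
(205, 240) [-8.   0.6 60.7]
s7 348 yel 32 [19.5 -1.5 -0.5] [ 13.9  -7.6 -18.3] [24.6  4.1 25.5]
 white hi 57 [ 9.5  2.  26.3] [-28.  -25.9  22.6] [26.1 23.9 30. ]
 sieve 209 [-15.  -15.9 -25.1] [24.6 22.3 17.6]
  cyl centre,slope [-0.606 -0.439  0.037  0.012] 1.4562067249833248
t7 285 yel 9 [19.8  1.4 27.9] [16.5 -1.7 24.2] [23.4  4.1 33.7]
 white hi 132 [ 9.9  2.4 26.7] [ -6.2 -24.4  22.5] [21.1 25.2 31.8]
 sieve 78 [ -7.4 -11.  -28.7] [20.1 22.8  5.4]
  cyl centre,slope [-1.424  1.703  0.027 -0.014] 0.47800310199848006
```

Depth agrees with the plan. The sieve surface is at -21 mm and the flange top is about 1.5 mm low, and the dark arc in the wrist picture is only a shadow on the worktop. A small trim follows, then hold.

move_arm([
  {"delta_pos":[-0.001,0.0,-0.002],"turn":[0.0,0.0,0.0],"fingers":1.0},
  {"delta_pos":[-0.001,0.0,-0.002],"turn":[0.0,0.0,0.0],"fingers":1.0},
  {"delta_pos":[-0.001,0.0,-0.002],"turn":[0.0,0.0,0.0],"fingers":1.0},
  {"delta_pos":[-0.001,0.0,-0.002],"turn":[0.0,0.0,0.0],"fingers":1.0},
  {"delta_pos":[-0.001,0.0,-0.002],"turn":[0.0,0.0,0.0],"fingers":1.0},
  {"delta_pos":[-0.001,0.0,-0.002],"turn":[0.0,0.0,0.0],"fingers":1.0},
])

```text
clock: 15.15
position: [0.4762, -0.1751, 0.2441]
ee_rot: [-0.077, 0.973, 0.017, 0.215]
ft_force: [0.2, -0.2, -0.8]
grip_width: 0.131
grasp_force: 58.6
```

Run:
```python
from kin import *
o=get_obs();w=snap('wrist','w8');P=vloc(cloud(w))*1000;m=(np.hypot(P[...,0],P[...,1])<27)&(P[...,0]<-17)
for a,b in((-20,-10),(-10,5),(22,33)):
    q=P[m&(P[...,2]>a)&(P[...,2]<b)]; print(a,b,len(q),np.median(q,0).round(1),q[abs(q[:,1])<3].mean(0).round(1))
print(vloc(o['position'])*1000,o['grasp_force'],np.abs(o['joint_velocities']).max())
t=snap('top','t8');a=load('top0');d=np.abs(t['color'].astype(int)-a['color']).max(2)
for n,(x0,y0,x1,y1) in dict(bottle=(118,155,155,195),tub=(455,290,495,330),driver=(128,305,150,395)).items(): print(n,(d[y0:y1,x0:x1]>50).sum())
Q=cloud(t);col=t['color'].astype(int);r=(col[...,0]>60)&(col[...,1]<.45*col[...,0])&(col[...,2]<.45*col[...,0])
q=Q[r];q=q[(q[:,2]>.098)&(q[:,2]<.115)&(np.hypot(*(q[:,:2]-S[:2]).T)<.16)];print('tab x',((q-S)@PX).mean(),len(q))
print(hand_in())
```

```text
-20 -10 176 [-19.6   0.7 -14.7] [-20.1  -0.  -15. ]
-10 5 314 [-19.7   0.7  -2.6] [-20.1   0.1  -2.5]
22 33 1399 [-21.    0.2  28.4] [-22.2   0.1  28.4]
[ 0.27868404  0.11108726 47.83508077] 58.64802539348602 0.0019354636099926411
bottle 0
tub 450
driver 0
tab x -0.11281141904602374 57
the job is handed in; nothing more can be done
None
```

The job is handed in at about 15 s: slide clicked open (about 42 mm of travel), filter held steady at the view point to within about 1 mm of my measured target, stripe to the lens. The bottle and screwdriver were unchanged in the last top picture; the tub's patch did change, most likely the arm's shadow or the arm itself since nothing came near it, but I did not check further.

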